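# Put the tortoise's feeding things away to dry

## Robot

A 6-joint arm with a two-finger parallel gripper is mounted at the origin on the work surface. World frame = base frame: x ahead of the robot, y to its left, z up, the work surface at z = 0. Lengths are in m, angles in rad, forces in N, time in s.
With the tool pointing down it reaches from about 0.225 to 0.875 m from the base axis. Payload 3.4 kg.
Tool frame: the origin (TCP) lies between the finger pads; the fingertips stand 25 mm ahead of it and the grasp point (between the pads) lies 6 mm ahead of it; z points along the fingers, y is the line along which they close (so a half turn about z gives the same grasp; the last joint's range is limited). The gripper opens to 85 mm and grips with 20 to 120 N. Pads are 22 mm wide; open, the fingers measure 114 mm over their backs; the gripper's body (76 mm by 85 mm) begins 54 mm behind the grasp point. The pads swing forward as they close: fully open they stand 13 mm farther back than shut.
Start: joints at [1.086, 0.276, 1.505, -0, 1.361, -0.121], TCP at [0.205, 0.537, 0.256] pointing down, gripper open.
Joint ranges: [-2.89, 2.89], [-0.75, 2.08], [0.22, 2.7], [-1.18, 4.32], [0.11, 2.71], [-2.7, 2.7]. Speed limits (rad/s): [2.57, 2.57, 3.14, 3.14, 3.14, 3.14].

## Interface

Orientations are given as a unit quaternion [w, x, y, z].
In Python, from rig import manip, cams, ticket gives the robot as it stands.
- The arm moves only by the tool step_arm, never from a script. Its argument "increments" is a list of rows, each an object with "dp": the shift along the world's x, y, z each as a share of 0.2 m, from -1 to 1, a list of three; "yaw": the turn about the world's z as a share of 0.15 rad, from -1 to 1; "grip": the opening, from 0 (shut) to 1 (fully open). In form: [{"dp": [tx, ty, tz], "yaw": yaw, "grip": grip}, ...]. A call has 1 to 5 rows; each row shifts and turns the commanded pose from where the row before left it; what a row does not reach is not made up. A row lasts 1/8 s, in which the tool goes at most 62.5 mm and 10.7 degrees, less where a joint would pass 70% of its speed; a pose out of reach is approached as far as the arm can. A call with a number of a shift or a turn outside -1 to 1 is refused whole. A call with a gripper value outside its range is refused whole. The fingers move at their own pace and stop on an object; "squeeze" is the grip in N (left out, the last holds). Time passes only in rows, so rows that do not move let the fingers close. It gives the time, the measured TCP pose, the force, the opening and the grip force at its end, in the units of the state.
- manip.get_state(): the state, without advancing time (a new reading comes with each control period).
- cams.get_image(name): name is "side" or "top"; returns the picture (384x512x3 uint8, blue, green, red); there is no depth.
- cams.get_calibration(name): a dict with "fx", "fy", "cx", "cy" (pixels), "extrinsics" (4x4, takes a point from camera to world coordinates). Camera axes: x right, y up, looking along -z (the intrinsics and any distortion apply to the point x, -y, -z); pixel columns grow to the right and rows downward; lengths in m; the calibration is good to about 2 mm. A picture is of the moment at which its call begins. get_calibration takes no time and is no camera call.
- ticket.sign_off(): hands the job in; it is judged then, once.
The state is a dict: "clock": time; "qpos": joint angles; "qd": joint speeds; "effort": joint torques, N m; "position": TCP position; "ee_rot": TCP orientation; "contact_force": force on the tool from outside, world axes, zero at the start; "moment": the same for the moment, N m; "width": finger opening in m; "gripper_force": force on a finger pad.
Only numpy, scipy, OpenCV 4.12 (cv2) and the standard library are available. Lean on these libraries where they do the work, as an engineer would, in place of code of your own. Each camera call takes 0.05 s, during which the arm holds its last target. There are 200 camera calls.

## Task

The washed feeding things are to be put away to dry. The utensils were stood in the sloping rack with their heads down: pull each one out, turn it end for end and put it back into the rack handle-down, fully home; and pack the four terracotta slabs into the oblong tray so that all of them lie flat on its floor. Leave the dish, the ramekin and the jar where they are.

Things in the scene. Friction and masses are not known exactly. Their poses are not given: they have to be found in the camera images.
- rack: Sloping wooden utensil rack, fixed, 270 mm wide (its y), 170 mm deep, 105 mm high; origin at the centre of its underside, x away from the robot, z up. Three wells, 75 mm apart along y, rise towards +x at 40 degrees: their direction is u = (0.766, 0, 0.643) in the rack frame. Each is 44 mm wide (y), 34 mm high (square to u), 65 mm deep, closed at its lower end.
- rack_rest (a point): Top of the middle one of the rack's three rests: slim posts 10 mm wide (y), one before each well, their tops 126 mm along u from the wells' floors and in line with the wells' lower walls. A utensil lies on its well's lower wall and on its rest; between mouth and rest (55 mm along u) it is free on all sides. Fingers closed on the handle pass either side of the post.
- rack_well0 (a point): Centre of the floor of a well of the rack (y = -75 mm in the rack frame), 65 mm along u below its mouth, 8 mm square above its lower wall: where the middle of a utensil's lower end face comes when fully home.
- rack_well1 (a point): Centre of the floor of a well of the rack (y = 0 mm in the rack frame), 65 mm along u below its mouth, 8 mm square above its lower wall: where the middle of a utensil's lower end face comes when fully home.
- rack_well2 (a point): Centre of the floor of a well of the rack (y = 75 mm in the rack frame), 65 mm along u below its mouth, 8 mm square above its lower wall: where the middle of a utensil's lower end face comes when fully home.
- brush_mid (a point): Scrubbing brush: dark wood handle, block head with pale bristles; may be absent. 190 mm long: handle 140 x 18 wide x 16 thick, head 50 x 36 wide, up to 16 thick; 80 g. Point at mid-length and mid-thickness, in the handle (a good grip). x along the utensil to the head, y across its width, z through its thickness. At the start it stands in a well head-down: x = -u, z square to the wells, upward.
- brush_end (a point): Middle of the brush's handle end face, 95 mm from its mid-length point.
- scoop_mid (a point): Green plastic scoop: plain handle, head an open square shovel pan; may be absent. 190 mm long: handle 140 x 18 wide x 16 thick, head 50 x 36 wide, up to 16 thick; 80 g. Point at mid-length and mid-thickness, in the handle (a good grip). x along the utensil to the head, y across its width, z through its thickness. At the start it stands in a well head-down: x = -u, z square to the wells, upward.
- scoop_end (a point): Middle of the scoop's handle end face, 95 mm from its mid-length point.
- scraper_mid (a point): Scraper: black plastic handle, head a flat steel blade 5 mm thick; may be absent. 190 mm long: handle 140 x 18 wide x 16 thick, head 50 x 36 wide, up to 16 thick; 80 g. Point at mid-length and mid-thickness, in the handle (a good grip). x along the utensil to the head, y across its width, z through its thickness. At the start it stands in a well head-down: x = -u, z square to the wells, upward.
- scraper_end (a point): Middle of the scraper's handle end face, 95 mm from its mid-length point.
- corner1_rib (a point): One of two alike L-shaped terracotta slabs, 10 mm thick, 180 g: three 45 mm squares. On top a lifting rib 50 long (x), 12 wide, 30 high. Point at the rib's centre, 25 mm above the underside. x along the rib and one arm, y along the other arm, z up. Here it covers x -37.5 to 52.5, y -37.5 to 7.5, and x -37.5 to 7.5, y 7.5 to 52.5 mm.
- corner2_rib (a point): One of two alike L-shaped terracotta slabs, 10 mm thick, 180 g: three 45 mm squares. On top a lifting rib 50 long (x), 12 wide, 30 high. Point at the rib's centre, 25 mm above the underside. x along the rib and one arm, y along the other arm, z up. Here it covers x -37.5 to 52.5, y -37.5 to 7.5, and x -37.5 to 7.5, y 7.5 to 52.5 mm.
- bar1_rib (a point): One of two alike straight terracotta slabs, 135 x 45 mm, 10 mm thick, 180 g, with a lifting rib on its centre (50 mm long along the slab, 12 wide, 30 high). Point at the rib's centre, 25 mm above the underside. x along slab and rib, z up.
- bar2_rib (a point): One of two alike straight terracotta slabs, 135 x 45 mm, 10 mm thick, 180 g, with a lifting rib on its centre (50 mm long along the slab, 12 wide, 30 high). Point at the rib's centre, 25 mm above the underside. x along slab and rib, z up.
- tray: Rectangular shallow wooden tray, fixed: outside 156 (x) by 203 mm (y), inside 144 by 191 mm, 13 mm high, inner floor 6 mm above the work surface; origin at the centre of its underside, x and y along its sides, z up. The four slabs just fill it as a 3 by 4 oblong of their 45 mm squares, with 9 mm to spare along x and 11 mm along y.
- dish: Shallow terracotta feeding dish, 130 mm across, 35 mm high, loose, not part of the job; origin under its centre.
- ramekin: White ceramic ramekin, 84 mm across, 45 mm high, loose, not part of the job; origin under its centre.
- jar: Clear acrylic jar with red lid, 80 mm across, 100 mm high, loose, not part of the job; origin under its centre.
Not all that is in view belongs to the job. What is shaped like the part that bears corner2_rib but turquoise or yellow is not meant.

How it is judged:
At the end, for the whole second after the job is handed in: Every utensil present stands head-up in a well of the rack, the end of its handle within 30 mm of the centre of a well's floor; all four slabs lie flat (tilt under 0.06 rad, height within 4 mm) on the floor of the tray; all at rest and released ((distance between brush_end and rack_well0 below 0.03 m or distance between brush_end and rack_well1 below 0.03 m or distance between brush_end and rack_well2 below 0.03 m) and angle between each of brush_mid, scoop_mid, scraper_mid's own x axis and vertical below 1.15 rad and linear speed of each of brush, scoop, scraper, corner1, corner2, bar1, bar2 below 0.02 m/s and (distance between scoop_end and rack_well0 below 0.03 m or distance between scoop_end and rack_well1 below 0.03 m or distance between scoop_end and rack_well2 below 0.03 m) and (distance between scraper_end and rack_well0 below 0.03 m or distance between scraper_end and rack_well1 below 0.03 m or distance between scraper_end and rack_well2 below 0.03 m) and z of corner1_rib in the frame of tray between 0.027 and 0.035 m and angle between each of corner1_rib, corner2_rib, bar1_rib, bar2_rib's own z axis and vertical below 0.06 rad and x of corner1_rib in the frame of tray between -0.072 and 0.072 m and y of corner1_rib in the frame of tray between -0.0955 and 0.0955 m and z of corner2_rib in the frame of tray between 0.027 and 0.035 m and x of corner2_rib in the frame of tray between -0.072 and 0.072 m and y of corner2_rib in the frame of tray between -0.0955 and 0.0955 m and z of bar1_rib in the frame of tray between 0.027 and 0.035 m and x of bar1_rib in the frame of tray between -0.072 and 0.072 m and y of bar1_rib in the frame of tray between -0.0955 and 0.0955 m and z of bar2_rib in the frame of tray between 0.027 and 0.035 m and x of bar2_rib in the frame of tray between -0.072 and 0.072 m and y of bar2_rib in the frame of tray between -0.0955 and 0.0955 m); the robot touches nothing.
It fails at once if the dish is moved more than 30 mm (distance of dish from where it was at the start of the episode above 0.03 m).
It fails at once if the ramekin is moved more than 30 mm (distance of ramekin from where it was at the start of the episode above 0.03 m).
It fails at once if the jar is moved more than 30 mm (distance of jar from where it was at the start of the episode above 0.03 m).
Of brush, scoop, scraper only 2 to 3 are there at a start; the rules pass over those that are not, and their reading is None.
At some moment in a run one of corner1, corner2, bar1, bar2 may be knocked a few centimetres aside while the robot is not near it.
It also fails if it takes over 210 s, if anything falls off the work surface, if the arm or the gripper's body presses on something with over 40 N, if the wrist force passes 120 N, or if a joint passes its speed limit or range.

## Working session

There is one attempt and no reset: what is moved stays moved. The work goes in short steps, Python scripts to look and compute and a tool call to move; the robot and the scene stay as the last step left them, time stands still between calls to the robot, and variables do not carry over. Pictures are saved under pics/ and viewed, at most 14 in all, crops included, and the job is handed in when it is done.

Besides the shell and the picture viewer there is one more tool, called after "Call:" as name(argument=value, ...), one argument or row to a line, values as JSON. step_arm: Moves the arm, as the interface text tells. Shift numbers are shares of 0.2 m and turn numbers shares of 0.15 rad, none past 1 either way. Its arguments: {"type":"object","properties":{"increments":{"type":"array"},"squeeze":{"type":"number"}},"required":["increments"]}

```bash
mkdir -p pics; ls; cat > h.py <<'E'
import numpy as np,cv2
from rig import manip,cams,ticket
def cal(n):
    c=cams.get_calibration(n);return c,np.array(c["extrinsics"])
def ray(n,u,v):
    c,E=cal(n);d=E[:3,:3]@np.array([(u-c["cx"])/c["fx"],-(v-c["cy"])/c["fy"],-1]);return E[:3,3],d
def at(n,u,v,z):
    o,d=ray(n,u,v);return o+d*(z-o[2])/d[2]
def px(n,p):
    c,E=cal(n);q=E[:3,:3].T@(np.array(p,float)-E[:3,3]);return c["cx"]+c["fx"]*q[0]/-q[2],c["cy"]-c["fy"]*q[1]/-q[2]
def snap(n,f,crop=None,s=1):
    im=cams.get_image(n);cv2.imwrite(f"pics/{f}_raw.png",im)
    if crop: a,b,c,d=crop;im=im[b:d,a:c]
    cv2.imwrite(f"pics/{f}.png",cv2.resize(im,None,fx=s,fy=s,interpolation=cv2.INTER_CUBIC))
E
python3 - <<'E'
from h import *
snap("top","t0",s=1.5);snap("side","s0",s=1.5)
for n in("top","side"):print({k:np.round(v,3).tolist() for k,v in cams.get_calibration(n).items()})
print(manip.get_state())
E
```

```text
pics
{'fx': 477.176, 'fy': 477.176, 'cx': 251.26, 'cy': 195.676, 'extrinsics': [[0.028, 0.982, -0.189, 0.231], [-0.999, 0.033, 0.02, 0.006], [0.026, 0.188, 0.982, 1.521], [0.0, 0.0, 0.0, 1.0]]}
{'fx': 465.685, 'fy': 465.685, 'cx': 248.768, 'cy': 191.148, 'extrinsics': [[0.901, 0.222, -0.372, -0.072], [-0.432, 0.511, -0.743, -1.102], [0.025, 0.831, 0.556, 0.948], [0.0, 0.0, 0.0, 1.0]]}
{'clock': 0.1, 'qpos': array([ 1.08600517e+00,  2.76504411e-01,  1.50601834e+00,  1.95528860e-06,
        1.36070217e+00, -1.20991200e-01]), 'qd': array([-0.00122671,  0.00077204, -0.00421138, -0.00018314, -0.0004236 ,
        0.0008501 ]), 'effort': array([ 4.73245200e-04, -4.17698550e+01, -2.46404886e+01, -2.85800688e-04,
        5.77459519e-03,  6.54108362e-06]), 'position': array([0.20439474, 0.53697593, 0.25553707]), 'ee_rot': array([-2.44350036e-04,  1.80898675e-01,  9.83501400e-01, -7.78697813e-04]), 'contact_force': array([-0.47056771,  0.23619152, -0.60682491]), 'moment': array([-0.00036276,  0.0159652 , -0.05986979]), 'gripper_force': 0.0, 'width': 0.08526620814007699}
```

View pics/t0.png

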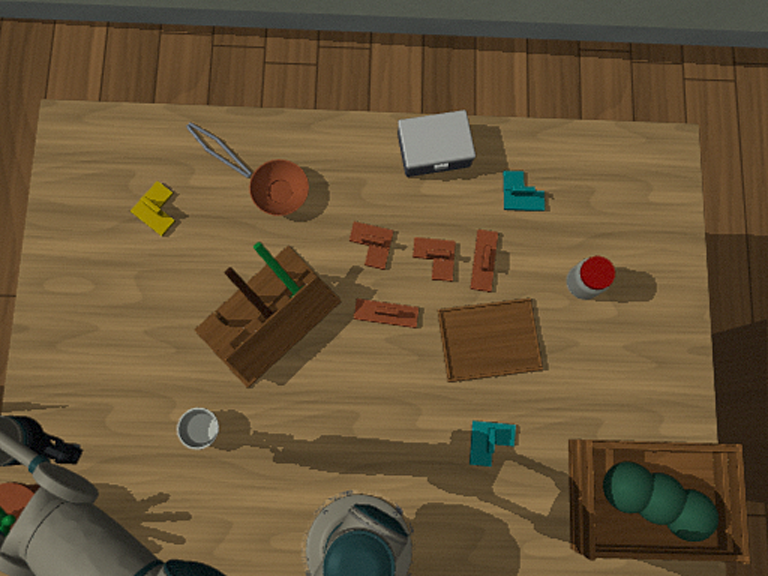

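View pics/s0.png

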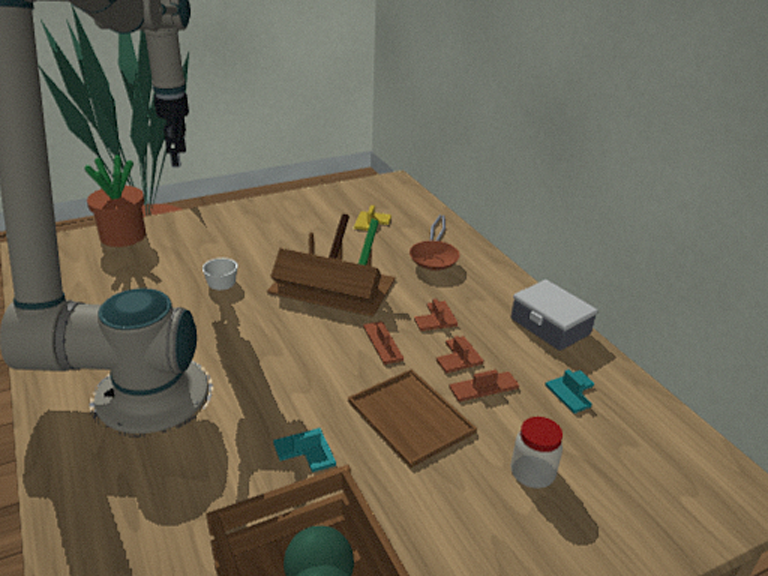

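Two utensils are present: dark-handled one in the middle well (top, 1.5x scale, ~(247,292)) and the green scoop at (275,268). Slab candidates: terracotta L's at (373,243) and (437,255), bars at (485,260) and (388,313). The turquoise pieces (523,190), (492,440) and the yellow one (155,208) are decoys, and the dish is at (279,187). A close crop follows.

```bash
python3 - <<'E'
import cv2
im=cv2.imread("pics/t0_raw.png")
cv2.imwrite("pics/c1.png",cv2.resize(im[155:262,125:232],None,fx=5.5,fy=5.5,interpolation=cv2.INTER_CUBIC))
cv2.imwrite("pics/c2.png",cv2.resize(im[142:262,228:372],None,fx=5,fy=5,interpolation=cv2.INTER_CUBIC))
E
```

```text
(no output)
```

View pics/c1.png

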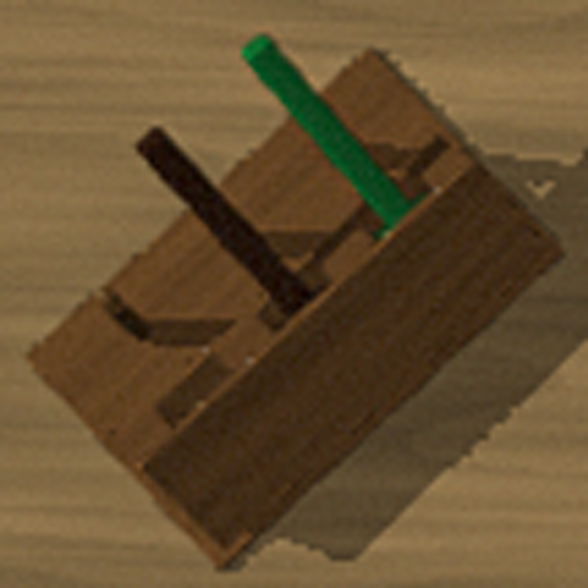

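View pics/c2.png

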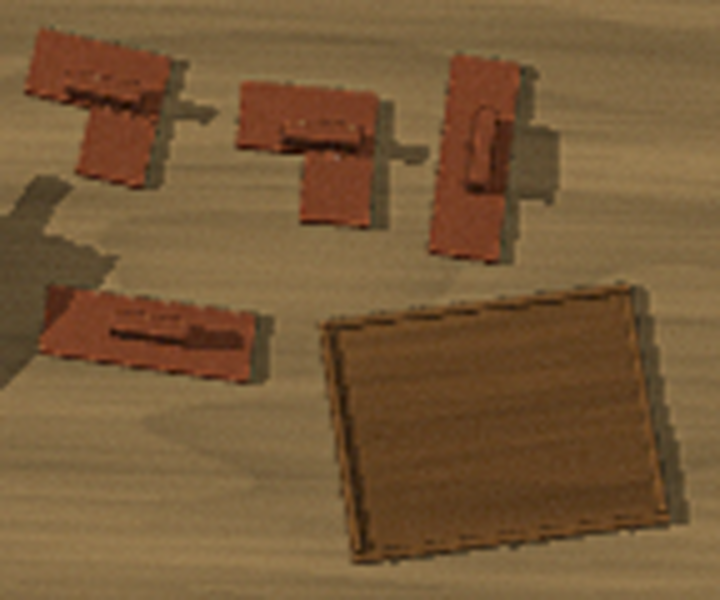

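```bash
cat >> h.py <<'E'
def fit(model,world):
    m=np.array(model,float)/1000;w=np.array(world)[:,:2]
    a=m[:,0]+1j*m[:,1];b=w[:,0]+1j*w[:,1];A=a-a.mean();B=b-b.mean()
    th=np.angle((A.conj()*B).sum());t=b.mean()-a.mean()*np.exp(1j*th)
    e=abs(a*np.exp(1j*th)+t-b).max();return t.real,t.imag,th,e
def tri(obs):
    A=np.zeros((3,3));b=np.zeros(3)
    for n,u,v in obs:
        o,d=ray(n,u,v);d=d/np.linalg.norm(d);M=np.eye(3)-np.outer(d,d);A+=M;b+=M@o
    return np.linalg.solve(A,b)
E
python3 - <<'E'
from h import *
im=cv2.imread("pics/s0_raw.png")
cv2.imwrite("pics/c3.png",cv2.resize(im[132:222,170:275],None,fx=6,fy=6,interpolation=cv2.INTER_CUBIC))
C2=lambda l,z:[at("top",228+x/5,142+y/5,z) for x,y in l]
C1=lambda l,z:[at("top",125+x/5.5,155+y/5.5,z) for x,y in l]
L=[(-37.5,-37.5),(52.5,-37.5),(52.5,7.5),(-37.5,52.5),(7.5,52.5)]
B=[(-67.5,22.5),(-67.5,-22.5),(67.5,-22.5),(67.5,22.5)]
P=lambda n,f:print(n,np.round(f,4))
P("L1",fit(L,C2([(172,58),(38,30),(25,95),(143,188),(78,172)],.01)))
P("L2",fit(L,C2([(378,92),(242,82),(237,150),(370,228),(302,223)],.01)))
# bar A x along image vertical(+world x up)
P("bA",fit([(67.5,22.5),(67.5,-22.5),(-67.5,-22.5),(-67.5,22.5)],C2([(455,55),(521,63),(497,262),(430,252)],.01)))
P("bB",fit([(67.5,22.5),(-67.5,22.5),(-67.5,-22.5),(67.5,-22.5)],C2([(48,287),(258,312),(250,382),(40,353)],.01)))
P("tray",fit([(78,101.5),(78,-101.5),(-78,-101.5),(-78,101.5)],C2([(322,325),(630,287),(668,522),(355,562)],.013)))
P("rack",fit([(85,135),(85,-135),(-85,135)],C1([(30,355),(372,48),(228,568)],.006)))
E
```

```text
L1 [ 0.634  -0.0134  1.3928  0.0015]
L2 [ 6.0880e-01 -1.5340e-01  1.5253e+00  1.0000e-03]
bA [ 0.6039 -0.257  -0.1182  0.0011]
bB [ 0.4803 -0.0464  1.4731  0.0455]
tray [ 0.4291 -0.2682  0.1533  0.0023]
rack [0.4687 0.2031 0.7953 0.0021]
```

View pics/c3.png

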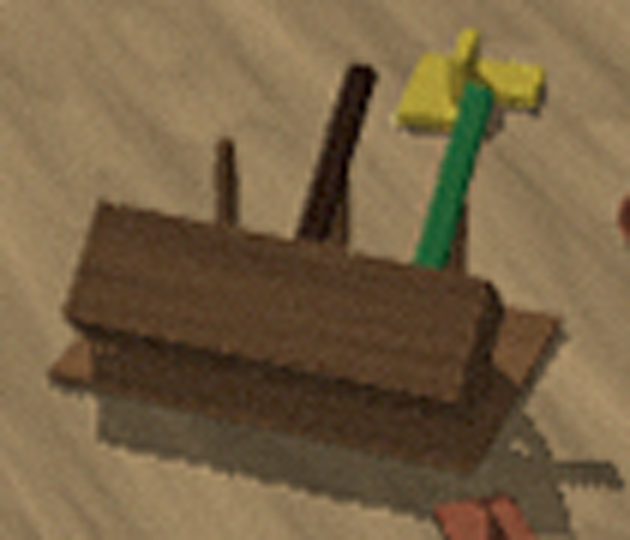

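```bash
python3 - <<'E'
from h import *
C2=lambda l,z:[at("top",228+x/5,142+y/5,z) for x,y in l]
print("bB",np.round(fit([(67.5,-22.5),(-67.5,-22.5),(-67.5,22.5),(67.5,22.5)],C2([(48,287),(258,312),(250,382),(40,353)],.01)),4))
rx,ry,rt=.4687,.2031,.7953
u=np.array([.766*np.cos(rt),.766*np.sin(rt),.643])
def rk(p):
    d=p[:2]-[rx,ry];c,s=np.cos(rt),np.sin(rt);return np.round([c*d[0]+s*d[1],-s*d[0]+c*d[1],p[2]],4)
for n,t,s in(("green",(258,47),(480,92)),("dark",(150,138),(362,72)),("rest2",(106,296),(226,143))):
    o=[("top",125+t[0]/5.5,155+t[1]/5.5),("side",170+s[0]/6,132+s[1]/6)]
    p=tri(o);print(n,p.round(4),"rack",rk(p),"minus190u",rk(p-.19*u),"mid",(p-.095*u).round(4),[np.round(np.array(px(a,p))-(b,c),1) for a,b,c in o])
E
```

```text
bB [ 4.8030e-01 -4.6400e-02  1.4746e+00  1.1000e-03]
green [0.5847 0.2152 0.1508] rack [ 0.0898 -0.0744  0.1508] minus190u [-0.0557 -0.0744  0.0287] mid [0.5338 0.1632 0.0897] [array([ 0.1, -0.3]), array([-0.3,  0.1])]
dark [0.5328 0.2701 0.1483] rack [0.0927 0.0012 0.1483] minus190u [-0.0528  0.0012  0.0261] mid [0.4818 0.2182 0.0872] [array([ 0.1, -0.1]), array([-0.1,  0. ])]
rest2 [0.454  0.2968 0.1027] rack [0.0566 0.0761 0.1027] minus190u [-0.089   0.0761 -0.0194] mid [0.403  0.2448 0.0417] [array([ 0.1, -0.2]), array([-0.1,  0. ])]
```

Call:
step_arm(
  increments=[
    {"dp":[0.17,-0.2,0],"yaw":0.97,"grip":0.5},
    {"dp":[0.17,-0.2,0],"yaw":0.97,"grip":0.5},
    {"dp":[0.17,-0.2,0],"yaw":0.97,"grip":0.5},
    {"dp":[0.17,-0.2,0],"yaw":0.97,"grip":0.5},
  ],
)

```text
clock: 0.6
position: [0.3413, 0.376, 0.256]
ee_rot: [-0.0, -0.112, 0.994, -0.0]
contact_force: [0.6, -0.1, -0.1]
width: 0.0428
gripper_force: 0.0
```

Call:
step_arm(
  increments=[
    {"dp":[0.17,-0.2,0],"yaw":0.97,"grip":0.5},
    {"dp":[0.17,-0.2,0],"yaw":0.97,"grip":0.5},
    {"dp":[0.17,-0.2,0],"yaw":0.97,"grip":0.5},
    {"dp":[0.17,-0.2,0],"yaw":0.97,"grip":0.5},
    {"dp":[0,0,0],"yaw":0,"grip":0.5},
  ],
)

```text
clock: 1.23
position: [0.4787, 0.2147, 0.2557]
ee_rot: [-0.0, -0.387, 0.922, -0.001]
contact_force: [-0.2, 0.2, -0.5]
width: 0.0426
gripper_force: 0.0
```

Call:
step_arm(
  increments=[
    {"dp":[0.015,0.015,-0.2],"yaw":0,"grip":0.5},
    {"dp":[0,0,-0.2],"yaw":0,"grip":0.5},
    {"dp":[0,0,-0.2],"yaw":0,"grip":0.5},
    {"dp":[0,0,-0.21],"yaw":0,"grip":0.5},
    {"dp":[0,0,0],"yaw":0,"grip":0.5},
  ],
)

```text
clock: 1.85
position: [0.4762, 0.2203, 0.0915]
ee_rot: [-0.004, -0.39, 0.921, 0.001]
contact_force: [0.4, -0.8, 0.3]
width: 0.0425
gripper_force: 0.0
```

Call:
step_arm(
  increments=[
    {"dp":[0,0,0],"yaw":0,"grip":0},
    {"dp":[0,0,0],"yaw":0,"grip":0},
    {"dp":[0,0,0],"yaw":0,"grip":0},
  ],
  squeeze=30,
)

```text
clock: 2.22
position: [0.4808, 0.221, 0.096]
ee_rot: [0.002, -0.389, 0.921, 0.0]
contact_force: [0.0, 1.0, 3.0]
width: 0.0178
gripper_force: 33.7
```

Call:
step_arm(
  increments=[
    {"dp":[0.042,0.042,0.062],"yaw":0,"grip":0},
    {"dp":[0.045,0.046,0.055],"yaw":0,"grip":0},
    {"dp":[0.045,0.046,0.055],"yaw":0,"grip":0},
    {"dp":[0.045,0.046,0.055],"yaw":0,"grip":0},
    {"dp":[0.045,0.046,0.055],"yaw":0,"grip":0},
  ],
)

```text
clock: 2.85
position: [0.5244, 0.2658, 0.1518]
ee_rot: [0.0, -0.389, 0.921, 0.0]
contact_force: [-0.1, 0.9, -0.7]
width: 0.0176
gripper_force: 33.2
```

Call:
step_arm(
  increments=[
    {"dp":[0,0,0],"yaw":0,"grip":0},
    {"dp":[0.021,0.021,-0.055],"yaw":0,"grip":0},
    {"dp":[0.021,0.021,-0.055],"yaw":0,"grip":0},
    {"dp":[0.021,0.021,-0.055],"yaw":0,"grip":0},
    {"dp":[0,0,0],"yaw":0,"grip":0},
  ],
)

```text
clock: 3.48
position: [0.536, 0.2776, 0.117]
ee_rot: [-0.001, -0.39, 0.921, -0.0]
contact_force: [-0.3, 0.4, 0.6]
width: 0.0173
gripper_force: 34.7
```

```bash
python3 - <<'E'
from h import *
snap("side","s1",(170,100,290,220),5)
E
```

```text
(no output)
```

View pics/s1.png

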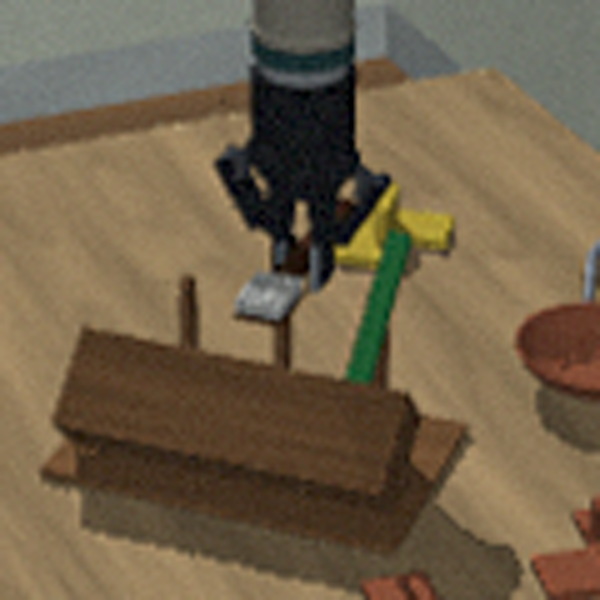

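Call:
step_arm(
  increments=[
    {"dp":[-0.005,-0.005,-0.051],"yaw":0,"grip":0},
    {"dp":[-0.005,-0.005,-0.051],"yaw":0,"grip":0},
    {"dp":[-0.005,-0.005,-0.051],"yaw":0,"grip":0},
    {"dp":[0,0,0],"yaw":0,"grip":0},
    {"dp":[0,0,0.2],"yaw":0,"grip":0},
  ],
)

```text
clock: 4.15
position: [0.5307, 0.274, 0.124]
ee_rot: [-0.005, -0.389, 0.921, 0.0]
contact_force: [0.4, -0.4, -0.4]
width: 0.0175
gripper_force: 39.8
```

Call:
step_arm(
  increments=[
    {"dp":[0,0,0.27],"yaw":0,"grip":0},
    {"dp":[0,0,0.27],"yaw":0,"grip":0},
    {"dp":[0,0,0.26],"yaw":0,"grip":0},
    {"dp":[0,0,0],"yaw":-1,"grip":0},
    {"dp":[0,0,0],"yaw":-1,"grip":0},
  ],
)

```text
clock: 4.78
position: [0.5331, 0.275, 0.2874]
ee_rot: [-0.0, -0.245, 0.97, 0.0]
contact_force: [-0.4, -0.9, -0.1]
width: 0.0177
gripper_force: 39.9
```

Call:
step_arm(
  increments=[
    {"dp":[0,0,0],"yaw":-1,"grip":0},
    {"dp":[0,0,0],"yaw":-1,"grip":0},
    {"dp":[0,0,0],"yaw":-1,"grip":0},
    {"dp":[0,0,0],"yaw":-1,"grip":0},
    {"dp":[0,0,0],"yaw":-1,"grip":0},
  ],
)

```text
clock: 5.4
position: [0.5328, 0.2748, 0.2862]
ee_rot: [-0.001, 0.127, 0.992, -0.001]
contact_force: [-0.9, -0.7, -0.7]
width: 0.0176
gripper_force: 39.9
```

Call:
step_arm(
  increments=[
    {"dp":[0,0,0],"yaw":-1,"grip":0},
    {"dp":[0,0,0],"yaw":-1,"grip":0},
    {"dp":[0,0,0],"yaw":-1,"grip":0},
    {"dp":[0,0,0],"yaw":-1,"grip":0},
    {"dp":[0,0,0],"yaw":-1,"grip":0},
  ],
)

```text
clock: 6.02
position: [0.5328, 0.2748, 0.2861]
ee_rot: [-0.001, 0.482, 0.876, -0.001]
contact_force: [-0.1, 0.3, -1.4]
width: 0.0174
gripper_force: 39.9
```

Call:
step_arm(
  increments=[
    {"dp":[0,0,0],"yaw":-1,"grip":0},
    {"dp":[0,0,0],"yaw":-1,"grip":0},
    {"dp":[0,0,0],"yaw":-1,"grip":0},
    {"dp":[0,0,0],"yaw":-1,"grip":0},
    {"dp":[0,0,0],"yaw":-1,"grip":0},
  ],
)

```text
clock: 6.65
position: [0.5328, 0.2748, 0.2862]
ee_rot: [-0.0, 0.769, 0.639, -0.001]
contact_force: [-0.0, 0.8, -0.2]
width: 0.0172
gripper_force: 39.9
```

Call:
step_arm(
  increments=[
    {"dp":[0,0,0],"yaw":-1,"grip":0},
    {"dp":[0,0,0],"yaw":-1,"grip":0},
    {"dp":[-0.05,-0.08,0],"yaw":-1,"grip":0},
    {"dp":[0,0,0],"yaw":-0.94,"grip":0},
    {"dp":[0,0,0],"yaw":0,"grip":0},
  ],
)

```text
clock: 7.28
position: [0.5229, 0.2588, 0.2865]
ee_rot: [-0.0, 0.921, 0.39, -0.001]
contact_force: [-0.3, 1.0, -0.1]
width: 0.0173
gripper_force: 39.9
```

```bash
python3 - <<'E'
from h import *
snap("side","s2",(170,60,290,220),4)
E
```

```text
(no output)
```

View pics/s2.png

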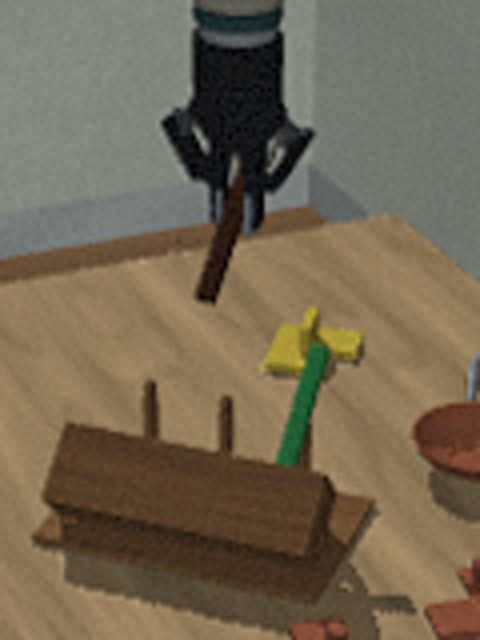

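```bash
python3 - <<'E'
from h import *
G=np.array([.5229,.2588,.2805])
for p in (20,25,30,33,36,40):
    a=np.radians(p);print(p,np.round(px("side",G-.095*np.array([.7*np.cos(a),.714*np.cos(a),np.sin(a)])),1))
E
```

```text
20 [219.5 131.3]
25 [219.8 132.9]
30 [220.3 134.4]
33 [220.6 135.2]
36 [220.9 136. ]
40 [221.4 136.8]
```

Call:
step_arm(
  increments=[
    {"dp":[0,0,-0.23],"yaw":0,"grip":0},
    {"dp":[0,0,-0.23],"yaw":0,"grip":0},
    {"dp":[0,0,-0.22],"yaw":0,"grip":0},
    {"dp":[0,0,-0.06],"yaw":0,"grip":0},
    {"dp":[0,0,0],"yaw":0,"grip":0},
  ],
)

```text
clock: 7.95
position: [0.5237, 0.2593, 0.139]
ee_rot: [0.0, 0.921, 0.39, -0.0]
contact_force: [0.5, 0.1, 0.5]
width: 0.0176
gripper_force: 39.9
```

Call:
step_arm(
  increments=[
    {"dp":[-0.04,-0.041,-0.048],"yaw":0,"grip":0},
    {"dp":[-0.04,-0.041,-0.048],"yaw":0,"grip":0},
    {"dp":[0,0,0],"yaw":0,"grip":0},
  ],
)

```text
clock: 8.32
position: [0.506, 0.2418, 0.1196]
ee_rot: [-0.0, 0.921, 0.39, -0.001]
contact_force: [-0.1, 0.0, -0.8]
width: 0.0179
gripper_force: 39.9
```

Call:
step_arm(
  increments=[
    {"dp":[-0.04,-0.041,-0.048],"yaw":0,"grip":0},
    {"dp":[-0.04,-0.041,-0.048],"yaw":0,"grip":0},
    {"dp":[0,0,0],"yaw":0,"grip":0},
  ],
)

```text
clock: 8.7
position: [0.4898, 0.2254, 0.0996]
ee_rot: [-0.0, 0.921, 0.39, -0.002]
contact_force: [1.0, 0.2, -0.4]
width: 0.0174
gripper_force: 39.9
```

Call:
step_arm(
  increments=[
    {"dp":[-0.02,-0.021,-0.024],"yaw":0,"grip":0},
    {"dp":[-0.02,-0.021,-0.024],"yaw":0,"grip":0},
    {"dp":[0,0,0],"yaw":0,"grip":0},
  ],
)

```text
clock: 9.07
position: [0.4865, 0.2198, 0.0929]
ee_rot: [-0.001, 0.921, 0.389, 0.004]
contact_force: [1.2, 4.7, 5.3]
width: 0.0177
gripper_force: 40.6
```

```bash
python3 - <<'E'
from h import *
snap("side","s3",(190,100,270,190),6)
E
```

```text
(no output)
```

View pics/s3.png

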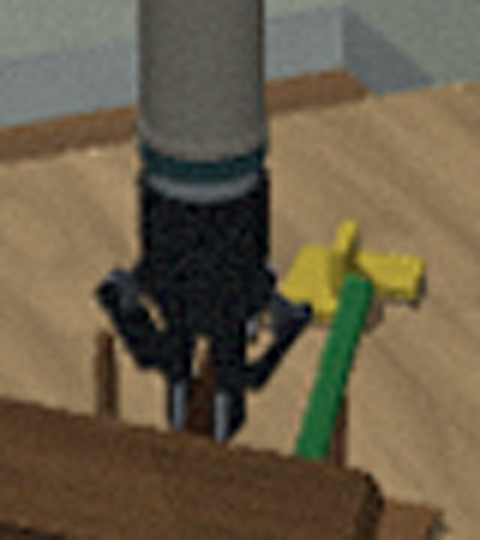

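Call:
step_arm(
  increments=[
    {"dp":[0,0,0],"yaw":0,"grip":0.5},
    {"dp":[0,0,0],"yaw":0,"grip":0.5},
    {"dp":[0,0,0.2],"yaw":0,"grip":0.5},
    {"dp":[0,0,0.3],"yaw":0,"grip":0.5},
    {"dp":[0,0,0.3],"yaw":0,"grip":0.5},
  ],
)

```text
clock: 9.75
position: [0.4829, 0.2176, 0.252]
ee_rot: [0.0, 0.921, 0.39, -0.001]
contact_force: [0.7, 0.2, 0.2]
width: 0.0428
gripper_force: 0.0
```

Call:
step_arm(
  increments=[
    {"dp":[0.12,-0.14,0],"yaw":0,"grip":0.5},
    {"dp":[0.12,-0.14,0],"yaw":0,"grip":0.5},
    {"dp":[0,0,0],"yaw":0,"grip":0.5},
  ],
)

```text
clock: 10.12
position: [0.5327, 0.1601, 0.2505]
ee_rot: [0.0, 0.921, 0.388, -0.0]
contact_force: [-1.1, 0.1, 0.1]
width: 0.0425
gripper_force: 0.0
```

```bash
python3 - <<'E'
from h import *
snap("side","s4",(170,100,270,200),5);snap("top","t4",(110,130,260,260),4)
im=cv2.imread("pics/s4.png");t=cv2.imread("pics/t4.png");t=cv2.resize(t,(300,260));o=np.zeros((500,800,3),np.uint8);o[:,:500]=im;o[:260,500:]=t;cv2.imwrite("pics/m4.png",o)
E
```

```text
(no output)
```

View pics/m4.png

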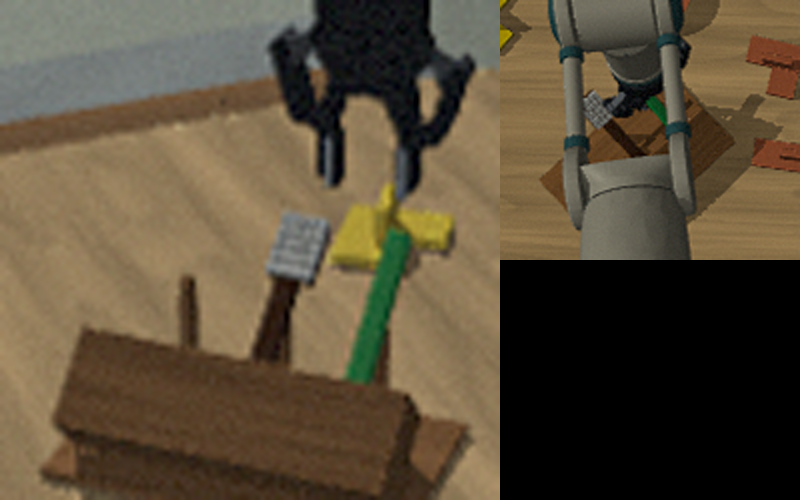

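Call:
step_arm(
  increments=[
    {"dp":[0.005,0.01,-0.2],"yaw":0,"grip":0.5},
    {"dp":[0,0,-0.2],"yaw":0,"grip":0.5},
    {"dp":[0,0,-0.2],"yaw":0,"grip":0.5},
    {"dp":[0,0,-0.17],"yaw":0,"grip":0.5},
    {"dp":[0,0,0],"yaw":0,"grip":0.5},
  ],
)

```text
clock: 10.85
position: [0.5294, 0.1644, 0.0946]
ee_rot: [-0.001, 0.921, 0.39, -0.004]
contact_force: [-0.2, -0.5, 0.3]
width: 0.0425
gripper_force: 0.0
```

Call:
step_arm(
  increments=[
    {"dp":[0,0,0],"yaw":0,"grip":0},
    {"dp":[0,0,0],"yaw":0,"grip":0},
    {"dp":[0,0,0],"yaw":0,"grip":0},
  ],
)

```text
clock: 11.22
position: [0.5337, 0.1644, 0.0988]
ee_rot: [0.0, 0.921, 0.39, 0.002]
contact_force: [0.7, 1.5, 3.7]
width: 0.0178
gripper_force: 32.0
```

Call:
step_arm(
  increments=[
    {"dp":[0.042,0.042,0.062],"yaw":0,"grip":0},
    {"dp":[0.045,0.046,0.055],"yaw":0,"grip":0},
    {"dp":[0.045,0.046,0.055],"yaw":0,"grip":0},
    {"dp":[0.045,0.046,0.055],"yaw":0,"grip":0},
    {"dp":[0.045,0.046,0.055],"yaw":0,"grip":0},
  ],
)

```text
clock: 11.85
position: [0.5773, 0.2094, 0.1543]
ee_rot: [0.0, 0.921, 0.39, 0.0]
contact_force: [-0.4, 0.3, -1.1]
width: 0.0171
gripper_force: 31.4
```

Call:
step_arm(
  increments=[
    {"dp":[0,0,0],"yaw":0,"grip":0},
    {"dp":[0,0,0],"yaw":0,"grip":0},
  ],
)

```text
clock: 12.1
position: [0.5762, 0.2088, 0.1532]
ee_rot: [0.0, 0.921, 0.39, -0.001]
contact_force: [-0.4, -0.5, -1.9]
width: 0.0178
gripper_force: 31.4
```

Call:
step_arm(
  increments=[
    {"dp":[0.021,0.021,-0.057],"yaw":0,"grip":0},
    {"dp":[0.021,0.021,-0.057],"yaw":0,"grip":0},
    {"dp":[0.021,0.021,-0.057],"yaw":0,"grip":0},
    {"dp":[-0.005,-0.005,-0.054],"yaw":0,"grip":0},
    {"dp":[-0.005,-0.005,-0.054],"yaw":0,"grip":0},
  ],
)

```text
clock: 12.72
position: [0.589, 0.2204, 0.0989]
ee_rot: [-0.0, 0.921, 0.389, 0.002]
contact_force: [2.5, 1.4, 12.6]
width: 0.0175
gripper_force: 39.8
```

Call:
step_arm(
  increments=[
    {"dp":[-0.005,-0.005,-0.054],"yaw":0,"grip":0},
    {"dp":[0,0,0],"yaw":0,"grip":0},
    {"dp":[0,0,0.2],"yaw":0,"grip":0},
    {"dp":[0,0,0.27],"yaw":0,"grip":0},
    {"dp":[0,0,0.27],"yaw":0,"grip":0},
  ],
)

```text
clock: 13.35
position: [0.586, 0.2184, 0.2351]
ee_rot: [-0.0, 0.921, 0.39, -0.001]
contact_force: [0.8, 0.6, -1.4]
width: 0.0174
gripper_force: 40.9
```

Call:
step_arm(
  increments=[
    {"dp":[0,0,0.26],"yaw":0,"grip":0},
    {"dp":[0,0,0],"yaw":1,"grip":0},
    {"dp":[0,0,0],"yaw":1,"grip":0},
    {"dp":[0,0,0],"yaw":1,"grip":0},
    {"dp":[0,0,0],"yaw":1,"grip":0},
  ],
)

```text
clock: 13.98
position: [0.5861, 0.2185, 0.2857]
ee_rot: [-0.0, 0.763, 0.646, -0.001]
contact_force: [-0.1, -0.5, -0.1]
width: 0.0172
gripper_force: 40.9
```

Call:
step_arm(
  increments=[
    {"dp":[0,0,0],"yaw":1,"grip":0},
    {"dp":[0,0,0],"yaw":1,"grip":0},
    {"dp":[0,0,0],"yaw":1,"grip":0},
    {"dp":[0,0,0],"yaw":1,"grip":0},
    {"dp":[0,0,0],"yaw":1,"grip":0},
  ],
)

```text
clock: 14.6
position: [0.5862, 0.2184, 0.2856]
ee_rot: [-0.001, 0.473, 0.881, -0.001]
contact_force: [0.6, -0.0, -0.2]
width: 0.0178
gripper_force: 40.9
```

Call:
step_arm(
  increments=[
    {"dp":[0,0,0],"yaw":1,"grip":0},
    {"dp":[0,0,0],"yaw":1,"grip":0},
    {"dp":[0,0,0],"yaw":1,"grip":0},
    {"dp":[0,0,0],"yaw":1,"grip":0},
    {"dp":[0,0,0],"yaw":1,"grip":0},
  ],
)

```text
clock: 15.22
position: [0.5861, 0.2184, 0.2856]
ee_rot: [-0.001, 0.118, 0.993, -0.0]
contact_force: [0.8, -0.5, 0.2]
width: 0.0173
gripper_force: 40.9
```

Call:
step_arm(
  increments=[
    {"dp":[0,0,0],"yaw":1,"grip":0},
    {"dp":[0,0,0],"yaw":1,"grip":0},
    {"dp":[0,0,0],"yaw":1,"grip":0},
    {"dp":[0,0,0],"yaw":1,"grip":0},
    {"dp":[0,0,0],"yaw":1,"grip":0},
  ],
)

```text
clock: 15.85
position: [0.5862, 0.2185, 0.2856]
ee_rot: [-0.001, -0.254, 0.967, 0.0]
contact_force: [-0.6, 0.1, -0.7]
width: 0.0178
gripper_force: 40.9
```

Call:
step_arm(
  increments=[
    {"dp":[0,0,0],"yaw":1,"grip":0},
    {"dp":[0,0,0],"yaw":0.94,"grip":0},
    {"dp":[0,0,0],"yaw":0,"grip":0},
  ],
)

```text
clock: 16.23
position: [0.5862, 0.2185, 0.2859]
ee_rot: [-0.001, -0.389, 0.921, 0.0]
contact_force: [-0.1, -0.1, -0.7]
width: 0.017
gripper_force: 40.9
```

```bash
python3 - <<'E'
from h import *
s=manip.get_state();G=s["position"]-[0,0,.006];print(G,s["ee_rot"])
for p in (0,20,30,35,40):
    a=np.radians(p);print(p,np.round(px("side",G-.095*np.array([.7*np.cos(a),.714*np.cos(a),np.sin(a)])),1))
im=cams.get_image("side");h=cv2.cvtColor(im,cv2.COLOR_BGR2HSV)
m=cv2.inRange(h,(45,120,40),(80,255,255));m[:,:190]=0;m[190:]=0
n,l,st,c=cv2.connectedComponentsWithStats(m)
for i in range(1,n):
    if st[i,4]>20:
        ys,xs=np.where(l==i);j=ys.argmax();print(st[i],"lowest",xs[ys>=ys.max()-1].mean(),ys.max())
E
```

```text
[0.58621161 0.21849996 0.2798646 ] [-8.64181259e-04 -3.88623129e-01  9.21396381e-01  1.62871760e-04]
0 [241.4 125. ]
20 [241.8 133.2]
30 [242.4 136.3]
35 [242.8 137.6]
40 [243.3 138.7]
[242 100  12  39 162] lowest 243.5 138
```

Call:
step_arm(
  increments=[
    {"dp":[-0.048,-0.06,-0.23],"yaw":0,"grip":0},
    {"dp":[0,0,-0.23],"yaw":0,"grip":0},
    {"dp":[0,0,-0.21],"yaw":0,"grip":0},
    {"dp":[0,0,-0.06],"yaw":0,"grip":0},
    {"dp":[0,0,0],"yaw":0,"grip":0},
  ],
)

```text
clock: 16.9
position: [0.5771, 0.2068, 0.1408]
ee_rot: [-0.0, -0.389, 0.921, 0.0]
contact_force: [0.5, -0.1, -0.3]
width: 0.0177
gripper_force: 40.9
```

Call:
step_arm(
  increments=[
    {"dp":[-0.04,-0.041,-0.048],"yaw":0,"grip":0},
    {"dp":[-0.04,-0.041,-0.048],"yaw":0,"grip":0},
    {"dp":[0,0,0],"yaw":0,"grip":0},
  ],
)

```text
clock: 17.27
position: [0.5595, 0.1894, 0.1213]
ee_rot: [-0.001, -0.389, 0.921, 0.0]
contact_force: [-0.2, 0.7, 0.1]
width: 0.0173
gripper_force: 40.9
```

Call:
step_arm(
  increments=[
    {"dp":[-0.04,-0.041,-0.048],"yaw":0,"grip":0},
    {"dp":[-0.04,-0.041,-0.048],"yaw":0,"grip":0},
    {"dp":[0,0,0],"yaw":0,"grip":0},
  ],
)

```text
clock: 17.65
position: [0.543, 0.1724, 0.102]
ee_rot: [-0.002, -0.389, 0.921, -0.0]
contact_force: [-2.9, -5.0, 1.9]
width: 0.0173
gripper_force: 41.3
```

Call:
step_arm(
  increments=[
    {"dp":[-0.02,-0.021,-0.024],"yaw":0,"grip":0},
    {"dp":[-0.02,-0.021,-0.024],"yaw":0,"grip":0},
    {"dp":[0,0,0],"yaw":0,"grip":0},
  ],
)

```text
clock: 18.02
position: [0.5404, 0.1673, 0.0971]
ee_rot: [0.005, -0.389, 0.921, 0.0]
contact_force: [-2.1, 2.2, 20.6]
width: 0.0174
gripper_force: 43.7
```

Call:
step_arm(
  increments=[
    {"dp":[0,0,0],"yaw":0,"grip":0.5},
    {"dp":[0,0,0],"yaw":0,"grip":0.5},
    {"dp":[0,0,0.2],"yaw":0,"grip":0.5},
    {"dp":[0,0,0.3],"yaw":0,"grip":0.5},
    {"dp":[0,0,0.27],"yaw":0,"grip":0.5},
  ],
)

```text
clock: 18.65
position: [0.537, 0.1656, 0.2478]
ee_rot: [-0.0, -0.39, 0.921, 0.0]
contact_force: [0.4, 0.0, 0.8]
width: 0.0425
gripper_force: 0.0
```

Call:
step_arm(
  increments=[
    {"dp":[0.04,-0.265,0],"yaw":-0.76,"grip":0.5},
    {"dp":[0.04,-0.265,0],"yaw":-0.76,"grip":0.5},
    {"dp":[0.04,-0.265,0],"yaw":-0.76,"grip":0.5},
    {"dp":[0.04,-0.265,0],"yaw":-0.76,"grip":0.5},
  ],
)

```text
clock: 19.15
position: [0.5691, -0.0479, 0.2461]
ee_rot: [-0.0, -0.17, 0.986, 0.0]
contact_force: [1.1, 0.8, 0.7]
width: 0.0428
gripper_force: 0.0
```

Call:
step_arm(
  increments=[
    {"dp":[0.04,-0.265,0],"yaw":-0.76,"grip":0.5},
    {"dp":[0.04,-0.265,0],"yaw":-0.76,"grip":0.5},
    {"dp":[0.04,-0.265,0],"yaw":-0.76,"grip":0.5},
    {"dp":[0.04,-0.265,0],"yaw":-0.77,"grip":0.5},
    {"dp":[0,0,0],"yaw":0,"grip":0.5},
  ],
)

```text
clock: 19.77
position: [0.6011, -0.2625, 0.245]
ee_rot: [-0.001, 0.059, 0.998, -0.0]
contact_force: [-0.4, 0.7, -0.6]
width: 0.0429
gripper_force: 0.0
```

```bash
python3 - <<'E'
from h import *
snap("side","s5");snap("top","t5")
a=cv2.imread("pics/s5_raw.png");b=cv2.imread("pics/t5_raw.png")
o=np.zeros((600,800,3),np.uint8)
o[:450,:500]=cv2.resize(a[120:270,170:370][:, :],None,fx=2.5,fy=3)[:450,:500]
o[:300,500:]=cv2.resize(b[120:270,125:275],(300,300))
cv2.imwrite("pics/m5.png",o[:450])
E
```

```text
(no output)
```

View pics/m5.png

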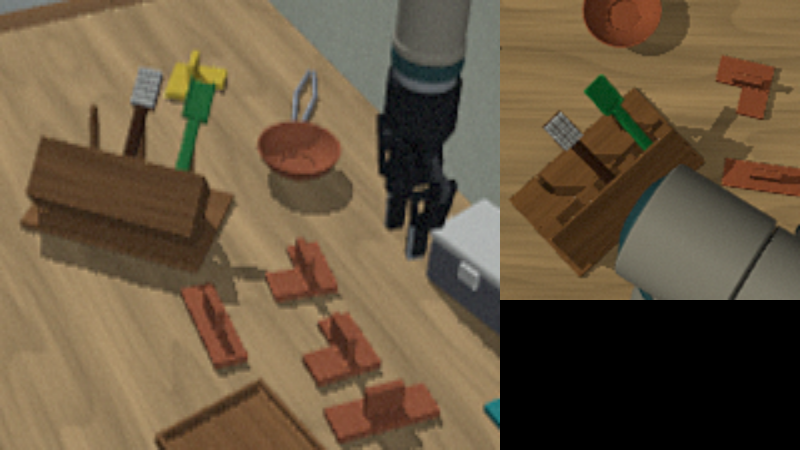

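```bash
cat >> h.py <<'E'
def chk(ref,new):
    a=cv2.imread(f"pics/{ref}_raw.png");b=cv2.imread(f"pics/{new}_raw.png")
    for n,p in {"L1":(.634,-.013),"L2":(.609,-.153),"bA":(.604,-.257),"bB":(.480,-.046)}.items():
        u,v=map(int,px("side",(*p,.02)));k=np.s_[v-16:v+17,u-20:u+21];print(n,(u,v),cv2.absdiff(a[k],b[k]).mean().round(1))
E
python3 -c "
from h import *
chk('s0','s5')"
```

```text
L1 (290, 208) 6.8
L2 (306, 233) 6.1
bA (322, 254) 5.7
bB (254, 224) 6.4
```

Call:
step_arm(
  increments=[
    {"dp":[0.015,0.027,-0.25],"yaw":0,"grip":0.5},
    {"dp":[0,0,-0.25],"yaw":0,"grip":0.5},
    {"dp":[0,0,-0.25],"yaw":0,"grip":0.5},
    {"dp":[0,0,-0.25],"yaw":0,"grip":0.5},
    {"dp":[0,0,0],"yaw":0,"grip":0.5},
  ],
)

```text
clock: 20.5
position: [0.6008, -0.2495, 0.043]
ee_rot: [-0.005, 0.056, 0.998, 0.002]
contact_force: [0.8, 0.5, 0.5]
width: 0.0428
gripper_force: 0.0
```

Call:
step_arm(
  increments=[
    {"dp":[0,0,-0.02],"yaw":0,"grip":0.5},
    {"dp":[0,0,0],"yaw":0,"grip":0},
    {"dp":[0,0,0],"yaw":0,"grip":0},
    {"dp":[0,0,0],"yaw":0,"grip":0},
  ],
  squeeze=50,
)

```text
clock: 21.0
position: [0.6053, -0.2535, 0.0452]
ee_rot: [0.002, 0.057, 0.998, -0.001]
contact_force: [-0.2, 1.1, 7.0]
width: 0.0107
gripper_force: 51.0
```

Call:
step_arm(
  increments=[
    {"dp":[0,0,0.1],"yaw":0,"grip":0},
    {"dp":[0,0,0.2],"yaw":0,"grip":0},
    {"dp":[0,0,0.1],"yaw":0,"grip":0},
    {"dp":[0,0,0],"yaw":0,"grip":0},
  ],
)

```text
clock: 21.5
position: [0.605, -0.2537, 0.1251]
ee_rot: [0.002, 0.057, 0.998, -0.001]
contact_force: [0.1, 0.5, -1.7]
width: 0.0109
gripper_force: 49.9
```

Call:
step_arm(
  increments=[
    {"dp":[-0.206,-0.106,0],"yaw":0.89,"grip":0},
    {"dp":[-0.206,-0.106,0],"yaw":0.89,"grip":0},
    {"dp":[-0.206,-0.106,0],"yaw":0,"grip":0},
    {"dp":[-0.206,-0.106,0],"yaw":0,"grip":0},
    {"dp":[0,0,0],"yaw":0,"grip":0},
  ],
)

```text
clock: 22.12
position: [0.4357, -0.338, 0.1216]
ee_rot: [-0.002, -0.075, 0.997, 0.001]
contact_force: [0.0, 0.3, -0.7]
width: 0.0107
gripper_force: 49.8
```

Call:
step_arm(
  increments=[
    {"dp":[0,0,0],"yaw":0,"grip":0},
    {"dp":[0,0,0],"yaw":0,"grip":0},
  ],
)

```text
clock: 22.38
position: [0.44, -0.3373, 0.1225]
ee_rot: [0.0, -0.077, 0.997, 0.0]
contact_force: [0.1, -0.2, -1.5]
width: 0.011
gripper_force: 49.8
```

```bash
python3 - <<'E'
from h import *
c,s=np.cos(.1533),np.sin(.1533)
for x,y in((78,101.5),(78,-101.5),(-78,-101.5),(-78,101.5)):
    x/=1e3;y/=1e3;print(np.round(np.array(px("side",(.4291+c*x-s*y,-.2682+s*x+c*y,.013)))*1.5,1),np.round(np.array(px("top",(.4291+c*x-s*y,-.2682+s*x+c*y,.013)))-(228,142),2)*5)
snap("side","s6",(215,225,345,320),6)
E
```

```text
[410.1 368.8] [320.   322.15]
[475.9 429.1] [630.1 284.9]
[408.5 464.5] [670.4 524.9]
[345.9 397.3] [354.7 564.4]
```

View pics/s6.png

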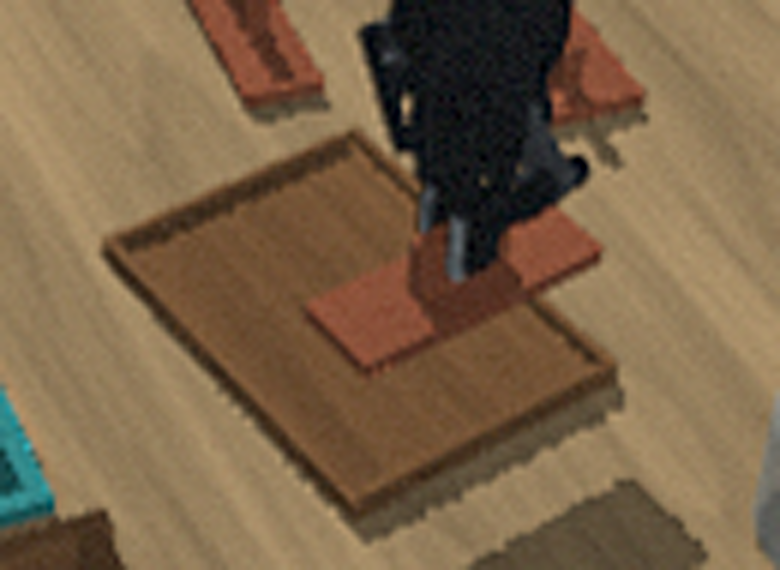

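```bash
python3 - <<'E'
from h import *
c,s=np.cos(.154),np.sin(.154)
for x,y in((67.5,22.5),(67.5,-22.5),(-67.5,-22.5),(-67.5,22.5)):
    x/=1e3;y/=1e3;q=np.array(px("side",(.44+c*x-s*y,-.3373+s*x+c*y,.0875)));print(x,y,np.round((q-(215,225))*6))
# sensitivity
for d in((.01,0,0),(0,.01,0)):print((np.array(px("side",np.array((.43,-.27,.01))+d))-px("side",(.43,-.27,.01)))*6)
E
```

```text
0.0675 0.0225 [536. 187.]
0.0675 -0.0225 [601. 244.]
-0.0675 -0.0225 [361. 363.]
-0.0675 0.0225 [298. 300.]
[18.52261349 -6.09646226]
[ -9.88216385 -13.54309565]
```

Call:
step_arm(
  increments=[
    {"dp":[0,0,-0.15],"yaw":0,"grip":0},
    {"dp":[0,0,-0.15],"yaw":0,"grip":0},
    {"dp":[0,0,-0.04],"yaw":0,"grip":0},
    {"dp":[0,0,-0.015],"yaw":0,"grip":0},
    {"dp":[0,0,0],"yaw":0,"grip":0},
  ],
)

```text
clock: 23.05
position: [0.4396, -0.3377, 0.0525]
ee_rot: [0.0, -0.077, 0.997, -0.0]
contact_force: [-1.1, 0.5, -1.8]
width: 0.0112
gripper_force: 49.8
```

Call:
step_arm(
  increments=[
    {"dp":[0,0,0],"yaw":0,"grip":0},
    {"dp":[0,0,0],"yaw":0,"grip":0},
  ],
)

```text
clock: 23.3
position: [0.4395, -0.3377, 0.0525]
ee_rot: [0.0, -0.077, 0.997, -0.0]
contact_force: [-0.3, 1.8, -0.2]
width: 0.011
gripper_force: 49.9
```

Call:
step_arm(
  increments=[
    {"dp":[0,0,-0.01],"yaw":0,"grip":0},
    {"dp":[0,0,0],"yaw":0,"grip":0.3},
    {"dp":[0,0,0],"yaw":0,"grip":0.3},
    {"dp":[0,0,0.15],"yaw":0,"grip":0.3},
    {"dp":[0,0,0.3],"yaw":0,"grip":0.4},
  ],
)

```text
clock: 23.92
position: [0.438, -0.337, 0.1386]
ee_rot: [-0.002, -0.077, 0.997, 0.002]
contact_force: [0.3, -0.1, 0.5]
width: 0.0342
gripper_force: 0.0
```

Call:
step_arm(
  increments=[
    {"dp":[0,0,0.25],"yaw":-1,"grip":0.5},
    {"dp":[0,0,0],"yaw":-1,"grip":0.5},
    {"dp":[0.021,0.146,0],"yaw":-1,"grip":0.5},
    {"dp":[0.021,0.146,0],"yaw":-1,"grip":0.5},
    {"dp":[0.021,0.146,0],"yaw":-1,"grip":0.5},
  ],
)

```text
clock: 24.55
position: [0.452, -0.2498, 0.19]
ee_rot: [0.0, 0.296, 0.955, -0.0]
contact_force: [0.7, -0.3, 0.2]
width: 0.0424
gripper_force: 0.0
```

Call:
step_arm(
  increments=[
    {"dp":[0.021,0.146,0],"yaw":-1,"grip":0.5},
    {"dp":[0.021,0.146,0],"yaw":-1,"grip":0.5},
    {"dp":[0.021,0.146,0],"yaw":-1,"grip":0.5},
    {"dp":[0.021,0.146,0],"yaw":-1,"grip":0.5},
    {"dp":[0.021,0.146,0],"yaw":-1,"grip":0.5},
  ],
)

```text
clock: 25.18
position: [0.4731, -0.1036, 0.19]
ee_rot: [0.001, 0.626, 0.78, 0.0]
contact_force: [-0.2, -0.7, -0.3]
width: 0.0424
gripper_force: 0.0
```

Call:
step_arm(
  increments=[
    {"dp":[0.021,0.146,0],"yaw":-1,"grip":0.5},
    {"dp":[0.021,0.146,0],"yaw":-1,"grip":0.5},
    {"dp":[0,0,0],"yaw":-0.14,"grip":0.5},
    {"dp":[0,0,0],"yaw":0,"grip":0.5},
    {"dp":[0,0,0],"yaw":0,"grip":0.5},
  ],
)

```text
clock: 25.8
position: [0.4813, -0.0467, 0.19]
ee_rot: [0.0, 0.74, 0.672, -0.0]
contact_force: [1.0, -0.7, -0.2]
width: 0.0428
gripper_force: 0.0
```

```bash
python3 - <<'E'
from h import *
snap("side","s7");snap("top","t7",(205,130,365,260),5)
chk("s0","s7")
a=cv2.imread("pics/s7_raw.png");cv2.imwrite("pics/m7.png",cv2.resize(a[180:330,210:370],None,fx=4,fy=4,interpolation=cv2.INTER_CUBIC))
E
```

```text
L1 (290, 208) 3.8
L2 (306, 233) 3.9
bA (322, 254) 29.5
bB (254, 224) 3.6
```

View pics/m7.png

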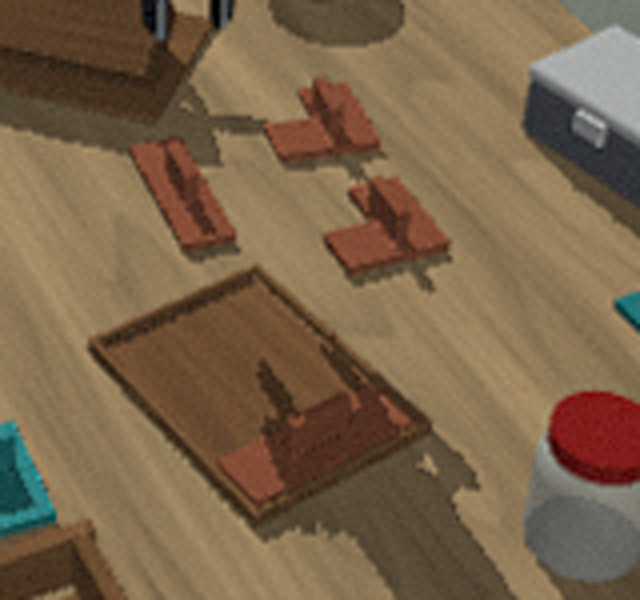

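Call:
step_arm(
  increments=[
    {"dp":[-0.005,0,-0.24],"yaw":0,"grip":0.5},
    {"dp":[0,0,-0.24],"yaw":0,"grip":0.5},
    {"dp":[0,0,-0.24],"yaw":0,"grip":0.5},
    {"dp":[0,0,0],"yaw":0,"grip":0.5},
    {"dp":[0,0,0],"yaw":0,"grip":0},
  ],
)

```text
clock: 26.52
position: [0.4814, -0.0464, 0.0471]
ee_rot: [0.001, 0.741, 0.672, 0.001]
contact_force: [0.3, 0.0, 0.2]
width: 0.0259
gripper_force: 0.0
```

Call:
step_arm(
  increments=[
    {"dp":[0,0,0],"yaw":0,"grip":0},
    {"dp":[0,0,0],"yaw":0,"grip":0},
    {"dp":[0,0,0],"yaw":0,"grip":0},
  ],
)

```text
clock: 26.9
position: [0.4822, -0.0464, 0.048]
ee_rot: [0.002, 0.74, 0.672, 0.001]
contact_force: [1.1, -1.4, 7.3]
width: 0.0106
gripper_force: 51.0
```

Call:
step_arm(
  increments=[
    {"dp":[0,0,0.1],"yaw":0,"grip":0},
    {"dp":[0,0,0.2],"yaw":0,"grip":0},
    {"dp":[0,0,0.1],"yaw":-1,"grip":0},
    {"dp":[0,0,0],"yaw":-1,"grip":0},
    {"dp":[0,0,0],"yaw":-1,"grip":0},
  ],
)

```text
clock: 27.52
position: [0.4801, -0.0457, 0.1269]
ee_rot: [0.0, 0.873, 0.488, 0.001]
contact_force: [0.2, -0.0, -0.8]
width: 0.0106
gripper_force: 49.7
```

Call:
step_arm(
  increments=[
    {"dp":[-0.04,-0.205,0],"yaw":-1,"grip":0},
    {"dp":[-0.04,-0.205,0],"yaw":-1,"grip":0},
    {"dp":[-0.04,-0.205,0],"yaw":-1,"grip":0},
    {"dp":[-0.04,-0.205,0],"yaw":-1,"grip":0},
    {"dp":[-0.04,-0.205,0],"yaw":-1,"grip":0},
  ],
)

```text
clock: 28.15
position: [0.4397, -0.2518, 0.1265]
ee_rot: [0.0, 0.991, 0.134, 0.0]
contact_force: [0.8, -0.8, -1.0]
width: 0.0107
gripper_force: 49.7
```

Call:
step_arm(
  increments=[
    {"dp":[-0.04,-0.205,0],"yaw":-0.81,"grip":0},
    {"dp":[0,0,0],"yaw":0,"grip":0},
    {"dp":[0,0,0],"yaw":0,"grip":0},
    {"dp":[0,0,0],"yaw":0,"grip":0},
  ],
)

```text
clock: 28.65
position: [0.4321, -0.2904, 0.126]
ee_rot: [-0.0, 0.997, 0.077, -0.0]
contact_force: [-0.1, 0.1, -0.6]
width: 0.0108
gripper_force: 49.8
```

Call:
step_arm(
  increments=[
    {"dp":[0,-0.005,-0.15],"yaw":0,"grip":0},
    {"dp":[0,0,-0.15],"yaw":0,"grip":0},
    {"dp":[0,0,-0.045],"yaw":0,"grip":0},
    {"dp":[0,0,-0.012],"yaw":0,"grip":0},
    {"dp":[0,0,0],"yaw":0,"grip":0},
  ],
)

```text
clock: 29.28
position: [0.4328, -0.2929, 0.0553]
ee_rot: [0.0, 0.997, 0.077, 0.0]
contact_force: [-0.1, 0.6, -2.0]
width: 0.0108
gripper_force: 49.8
```

Call:
step_arm(
  increments=[
    {"dp":[0,0,-0.005],"yaw":0,"grip":0},
    {"dp":[0,0,0],"yaw":0,"grip":0},
  ],
)

```text
clock: 29.52
position: [0.4325, -0.2929, 0.0541]
ee_rot: [0.0, 0.997, 0.076, 0.0]
contact_force: [0.2, 1.1, -0.8]
width: 0.0107
gripper_force: 49.9
```

Call:
step_arm(
  increments=[
    {"dp":[0,0.01,0],"yaw":0,"grip":0},
    {"dp":[0,0,-0.003],"yaw":0,"grip":0},
    {"dp":[0,0,0],"yaw":0,"grip":0.25},
    {"dp":[0,0,0],"yaw":0,"grip":0.25},
    {"dp":[0,0,0.15],"yaw":0,"grip":0.25},
  ],
)

```text
clock: 30.15
position: [0.4308, -0.2896, 0.0813]
ee_rot: [-0.002, 0.997, 0.076, -0.002]
contact_force: [0.7, -0.5, 0.5]
width: 0.0213
gripper_force: 0.0
```

Call:
step_arm(
  increments=[
    {"dp":[0,0,0.3],"yaw":0,"grip":0.4},
    {"dp":[0,0,0.25],"yaw":0,"grip":0.5},
    {"dp":[0.126,0.174,0],"yaw":1,"grip":0.5},
    {"dp":[0.126,0.174,0],"yaw":1,"grip":0.5},
    {"dp":[0.126,0.174,0],"yaw":1,"grip":0.5},
  ],
)

```text
clock: 30.78
position: [0.5084, -0.1855, 0.193]
ee_rot: [0.0, 0.954, 0.299, 0.0]
contact_force: [0.7, -0.7, 0.1]
width: 0.0425
gripper_force: 0.0
```

Call:
step_arm(
  increments=[
    {"dp":[0.126,0.174,0],"yaw":1,"grip":0.5},
    {"dp":[0.126,0.174,0],"yaw":1,"grip":0.5},
    {"dp":[0.126,0.174,0],"yaw":1,"grip":0.5},
    {"dp":[0.126,0.174,0],"yaw":1,"grip":0.5},
    {"dp":[0.126,0.174,0],"yaw":1,"grip":0.5},
  ],
)

```text
clock: 31.4
position: [0.6345, -0.0112, 0.1926]
ee_rot: [-0.0, 0.778, 0.628, -0.0]
contact_force: [0.8, -0.7, 0.1]
width: 0.0426
gripper_force: 0.0
```

Call:
step_arm(
  increments=[
    {"dp":[0,0,0],"yaw":0.26,"grip":0.5},
    {"dp":[0,0,0],"yaw":0,"grip":0.5},
    {"dp":[0,0,0],"yaw":0,"grip":0.5},
  ],
)

```text
clock: 31.78
position: [0.6335, -0.0127, 0.1927]
ee_rot: [-0.0, 0.768, 0.641, -0.0]
contact_force: [-0.2, -0.3, -0.7]
width: 0.0425
gripper_force: 0.0
```

```bash
python3 - <<'E'
from h import *
snap("side","s8");chk("s7","s8")
a=cv2.imread("pics/s8_raw.png");cv2.imwrite("pics/m8.png",cv2.resize(a[180:330,210:370],None,fx=4,fy=4,interpolation=cv2.INTER_CUBIC))
E
```

```text
L1 (290, 208) 2.9
L2 (306, 233) 3.0
bA (322, 254) 10.7
bB (254, 224) 13.5
```

Call:
step_arm(
  increments=[
    {"dp":[0,0,-0.24],"yaw":0,"grip":0.5},
    {"dp":[0,0,-0.24],"yaw":0,"grip":0.5},
    {"dp":[0,0,-0.25],"yaw":0,"grip":0.5},
    {"dp":[0,0,0],"yaw":0,"grip":0.5},
    {"dp":[0,0,0],"yaw":0,"grip":0},
  ],
)

```text
clock: 32.45
position: [0.6351, -0.013, 0.0486]
ee_rot: [0.001, 0.768, 0.641, 0.001]
contact_force: [1.2, -0.3, -0.3]
width: 0.0257
gripper_force: 0.0
```

Call:
step_arm(
  increments=[
    {"dp":[0,0,0],"yaw":0,"grip":0},
    {"dp":[0,0,0],"yaw":0,"grip":0},
    {"dp":[0,0,0],"yaw":0,"grip":0},
  ],
)

```text
clock: 32.83
position: [0.6359, -0.0128, 0.0498]
ee_rot: [0.002, 0.767, 0.641, 0.002]
contact_force: [0.8, -0.5, 6.9]
width: 0.011
gripper_force: 52.8
```

Call:
step_arm(
  increments=[
    {"dp":[0,0,0.1],"yaw":0,"grip":0},
    {"dp":[0,0,0.2],"yaw":0,"grip":0},
    {"dp":[0,0,0.1],"yaw":-1,"grip":0},
    {"dp":[0,0,0],"yaw":-1,"grip":0},
  ],
)

```text
clock: 33.33
position: [0.6351, -0.0124, 0.13]
ee_rot: [0.002, 0.856, 0.517, 0.002]
contact_force: [-0.2, -1.3, -1.9]
width: 0.0107
gripper_force: 51.6
```

Call:
step_arm(
  increments=[
    {"dp":[-0.173,-0.158,0],"yaw":-1,"grip":0},
    {"dp":[-0.173,-0.158,0],"yaw":-1,"grip":0},
    {"dp":[-0.173,-0.158,0],"yaw":-1,"grip":0},
    {"dp":[-0.173,-0.158,0],"yaw":-1,"grip":0},
    {"dp":[-0.173,-0.158,0],"yaw":-1,"grip":0},
  ],
)

```text
clock: 33.95
position: [0.4595, -0.1711, 0.1275]
ee_rot: [0.0, 0.986, 0.168, 0.0]
contact_force: [0.5, -0.3, -0.7]
width: 0.0101
gripper_force: 51.6
```

Call:
step_arm(
  increments=[
    {"dp":[-0.173,-0.158,0],"yaw":-1,"grip":0},
    {"dp":[-0.173,-0.158,0],"yaw":-0.25,"grip":0},
    {"dp":[0,0,0],"yaw":0,"grip":0},
    {"dp":[0,0,0],"yaw":0,"grip":0},
    {"dp":[0,0,0],"yaw":0,"grip":0},
  ],
)

```text
clock: 34.58
position: [0.3924, -0.233, 0.1272]
ee_rot: [0.0, 0.997, 0.078, 0.0]
contact_force: [-0.0, 0.1, -2.1]
width: 0.0107
gripper_force: 51.6
```

Call:
step_arm(
  increments=[
    {"dp":[0,-0.005,-0.15],"yaw":0,"grip":0},
    {"dp":[0,0,-0.15],"yaw":0,"grip":0},
    {"dp":[0,0,-0.04],"yaw":0,"grip":0},
    {"dp":[0,0,-0.01],"yaw":0,"grip":0},
    {"dp":[0,0,0],"yaw":0,"grip":0},
  ],
)

```text
clock: 35.2
position: [0.3925, -0.2349, 0.0576]
ee_rot: [0.001, 0.997, 0.077, 0.001]
contact_force: [-0.0, -0.2, -1.2]
width: 0.0104
gripper_force: 51.5
```

Call:
step_arm(
  increments=[
    {"dp":[0,0,-0.008],"yaw":0,"grip":0},
    {"dp":[0,0,0],"yaw":0,"grip":0},
  ],
)

```text
clock: 35.45
position: [0.3919, -0.2348, 0.0558]
ee_rot: [0.0, 0.997, 0.077, 0.0]
contact_force: [0.7, 1.1, -0.1]
width: 0.0107
gripper_force: 51.7
```

Call:
step_arm(
  increments=[
    {"dp":[0,0,-0.003],"yaw":0,"grip":0},
    {"dp":[0,0,0],"yaw":0,"grip":0.25},
    {"dp":[0,0,0],"yaw":0,"grip":0.25},
    {"dp":[0,0,0.15],"yaw":0,"grip":0.25},
    {"dp":[0,0,0.3],"yaw":0,"grip":0.4},
  ],
)

```text
clock: 36.08
position: [0.3902, -0.2335, 0.1438]
ee_rot: [-0.002, 0.997, 0.077, -0.002]
contact_force: [1.4, -1.2, -0.2]
width: 0.0337
gripper_force: 0.0
```

Call:
step_arm(
  increments=[
    {"dp":[0,0,0.25],"yaw":1,"grip":0.5},
    {"dp":[0.136,0.051,0],"yaw":1,"grip":0.5},
    {"dp":[0.136,0.051,0],"yaw":1,"grip":0.5},
    {"dp":[0.136,0.051,0],"yaw":1,"grip":0.5},
    {"dp":[0.136,0.051,0],"yaw":1,"grip":0.5},
  ],
)

```text
clock: 36.7
position: [0.5012, -0.1934, 0.1947]
ee_rot: [0.0, 0.898, 0.439, -0.0]
contact_force: [0.7, -0.4, 0.2]
width: 0.0429
gripper_force: 0.0
```

Call:
step_arm(
  increments=[
    {"dp":[0.136,0.051,0],"yaw":1,"grip":0.5},
    {"dp":[0.136,0.051,0],"yaw":1,"grip":0.5},
    {"dp":[0.136,0.051,0],"yaw":1,"grip":0.5},
    {"dp":[0.136,0.051,0],"yaw":1,"grip":0.5},
    {"dp":[0,0,0],"yaw":0.15,"grip":0.5},
  ],
)

```text
clock: 37.33
position: [0.6106, -0.1524, 0.1941]
ee_rot: [0.0, 0.722, 0.692, 0.0]
contact_force: [-0.0, 0.1, -0.7]
width: 0.043
gripper_force: 0.0
```

Call:
step_arm(
  increments=[
    {"dp":[0,0,0],"yaw":0,"grip":0.5},
    {"dp":[0,0,0],"yaw":0,"grip":0.5},
  ],
)

```text
clock: 37.58
position: [0.6082, -0.1534, 0.1947]
ee_rot: [-0.0, 0.723, 0.691, -0.0]
contact_force: [0.3, 0.1, 1.5]
width: 0.0428
gripper_force: 0.0
```

```bash
python3 - <<'E'
from h import *
snap("side","s9");chk("s7","s9")
a=cv2.imread("pics/s9_raw.png");cv2.imwrite("pics/m9.png",cv2.resize(a[180:330,210:370],None,fx=4,fy=4,interpolation=cv2.INTER_CUBIC))
E
```

```text
L1 (290, 208) 20.2
L2 (306, 233) 7.8
bA (322, 254) 3.7
bB (254, 224) 14.6
```

View pics/m9.png

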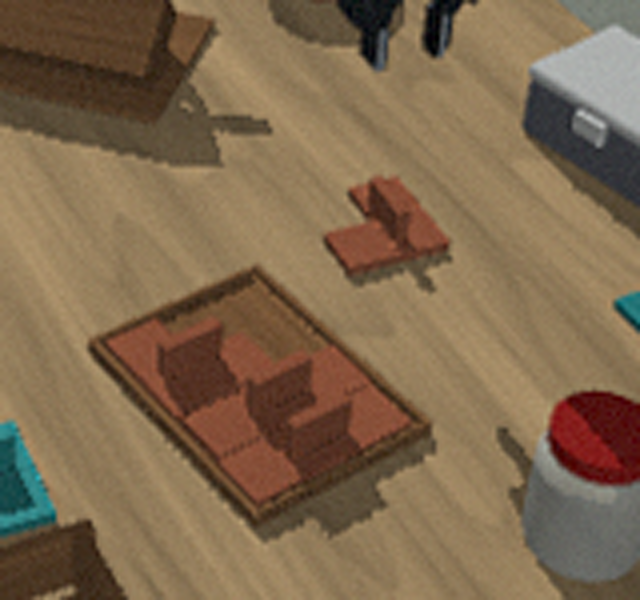

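Call:
step_arm(
  increments=[
    {"dp":[0,0,-0.24],"yaw":0,"grip":0.5},
    {"dp":[0,0,-0.24],"yaw":0,"grip":0.5},
    {"dp":[0,0,-0.25],"yaw":0,"grip":0.5},
    {"dp":[0,0,0],"yaw":0,"grip":0.5},
    {"dp":[0,0,0],"yaw":0,"grip":0},
  ],
)

```text
clock: 38.25
position: [0.6102, -0.1537, 0.0505]
ee_rot: [0.001, 0.723, 0.691, 0.001]
contact_force: [1.1, -0.4, 1.1]
width: 0.0256
gripper_force: 0.0
```

Call:
step_arm(
  increments=[
    {"dp":[0,0,0],"yaw":0,"grip":0},
    {"dp":[0,0,0],"yaw":0,"grip":0},
    {"dp":[0,0,0],"yaw":0,"grip":0},
  ],
)

```text
clock: 38.62
position: [0.6112, -0.1538, 0.0516]
ee_rot: [0.003, 0.722, 0.691, 0.001]
contact_force: [-0.5, 0.2, 7.5]
width: 0.0108
gripper_force: 53.0
```

Call:
step_arm(
  increments=[
    {"dp":[0,0,0.1],"yaw":0,"grip":0},
    {"dp":[0,0,0.2],"yaw":0,"grip":0},
    {"dp":[0,0,0.1],"yaw":1,"grip":0},
    {"dp":[0,0,0],"yaw":1,"grip":0},
  ],
)

```text
clock: 39.12
position: [0.6104, -0.1534, 0.1317]
ee_rot: [0.002, 0.609, 0.793, 0.001]
contact_force: [-1.0, -1.1, -3.1]
width: 0.0102
gripper_force: 51.8
```

Call:
step_arm(
  increments=[
    {"dp":[-0.157,-0.055,0],"yaw":1,"grip":0},
    {"dp":[-0.157,-0.055,0],"yaw":1,"grip":0},
    {"dp":[-0.157,-0.055,0],"yaw":1,"grip":0},
    {"dp":[-0.157,-0.055,0],"yaw":1,"grip":0},
    {"dp":[-0.157,-0.055,0],"yaw":1,"grip":0},
  ],
)

```text
clock: 39.75
position: [0.451, -0.2081, 0.1292]
ee_rot: [0.0, 0.276, 0.961, -0.0]
contact_force: [0.5, 0.0, -1.8]
width: 0.0102
gripper_force: 51.8
```

Call:
step_arm(
  increments=[
    {"dp":[0,0,0],"yaw":1,"grip":0},
    {"dp":[0,0,0],"yaw":1,"grip":0},
    {"dp":[0,0,0],"yaw":1,"grip":0},
    {"dp":[0,0,0],"yaw":1,"grip":0},
    {"dp":[0,0,0],"yaw":0.8,"grip":0},
  ],
)

```text
clock: 40.38
position: [0.452, -0.2078, 0.1292]
ee_rot: [0.0, -0.08, 0.997, -0.0]
contact_force: [0.4, -0.4, -1.9]
width: 0.0106
gripper_force: 51.8
```

Call:
step_arm(
  increments=[
    {"dp":[0,0,0],"yaw":0,"grip":0},
    {"dp":[0,0,0],"yaw":0,"grip":0},
  ],
)

```text
clock: 40.62
position: [0.4521, -0.2079, 0.129]
ee_rot: [0.0, -0.077, 0.997, -0.0]
contact_force: [-0.5, 0.2, -2.7]
width: 0.0105
gripper_force: 51.8
```

Call:
step_arm(
  increments=[
    {"dp":[0,0,-0.15],"yaw":0,"grip":0},
    {"dp":[0,0,-0.15],"yaw":0,"grip":0},
    {"dp":[0,0,-0.04],"yaw":0,"grip":0},
    {"dp":[0,0,-0.01],"yaw":0,"grip":0},
    {"dp":[0,0,0],"yaw":0,"grip":0},
  ],
)

```text
clock: 41.25
position: [0.4552, -0.2071, 0.0634]
ee_rot: [0.004, -0.076, 0.997, -0.0]
contact_force: [0.5, 10.0, 31.1]
width: 0.0104
gripper_force: 60.7
```

Call:
step_arm(
  increments=[
    {"dp":[0,0,-0.008],"yaw":0,"grip":0},
    {"dp":[0,0,0],"yaw":0,"grip":0},
  ],
)

```text
clock: 41.5
position: [0.4558, -0.207, 0.0628]
ee_rot: [0.004, -0.076, 0.997, -0.0]
contact_force: [-0.3, 13.0, 37.3]
width: 0.0107
gripper_force: 62.2
```

Call:
step_arm(
  increments=[
    {"dp":[0,0,0.05],"yaw":0,"grip":0},
    {"dp":[0,0,0.05],"yaw":0,"grip":0},
    {"dp":[0,0,0],"yaw":0,"grip":0},
    {"dp":[0,0,0],"yaw":0,"grip":0},
  ],
)

```text
clock: 42.0
position: [0.4518, -0.2079, 0.0765]
ee_rot: [-0.001, -0.077, 0.997, 0.0]
contact_force: [-0.8, -0.1, -1.3]
width: 0.0105
gripper_force: 56.4
```

```bash
python3 - <<'E'
from h import *
snap("side","s10",(230,235,325,315),8);print(manip.get_state()["position"])
E
```

```text
[ 0.45171929 -0.20788005  0.0764138 ]
```

View pics/s10.png

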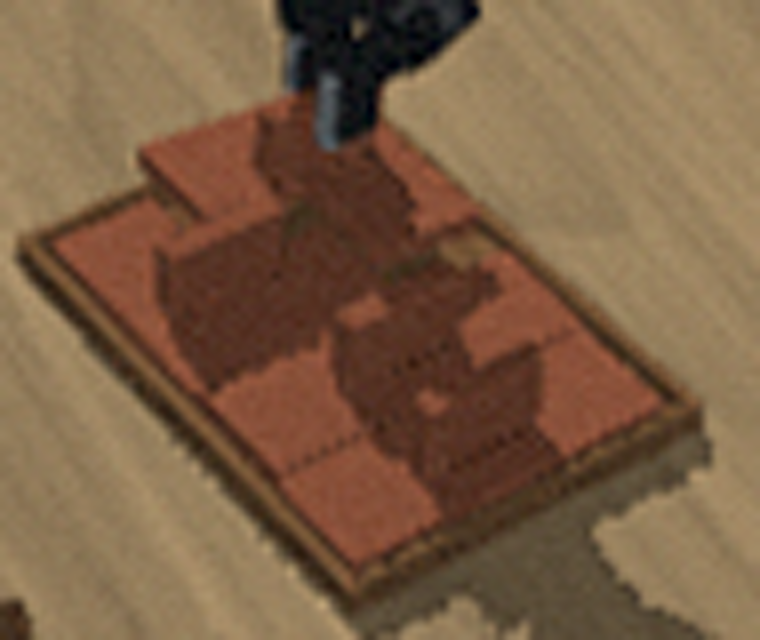

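```bash
python3 - <<'E'
from h import *
c,s=np.cos(.1533),np.sin(.1533)
def T(u,v,z):
    p=at("side",230+u/8,235+v/8,z);d=p[:2]-[.4291,-.2682];return np.round([1e3*(c*d[0]+s*d[1]),1e3*(-s*d[0]+c*d[1])],1)
print("tray outer",T(22,242,.013),T(350,575,.013),T(700,406,.013))
for n,q,z in (("A x-y+",(52,245),.016),("A x-y-",(212,398),.016),("bar2 x+y+",(510,270),.016),("bar1 x-y-",(352,562),.016),("bar1 x+y-",(662,405),.016),("bar1/2 x-",(285,478),.016),("bar1/2 x+",(575,330),.016),("B x-y+",(140,152),.0353),("B x+y-",(483,215),.0353)):print(n,T(*q,z))
E
```

```text
tray outer [-73.6  96.6] [-69.1 -95.9] [  79.4 -100.9]
A x-y+ [-67.1  86.7]
A x-y- [-62.6  -7.6]
bar2 x+y+ [ 64.6 -14.1]
bar1 x-y- [-67.  -93.9]
bar1 x+y- [ 66.4 -95.4]
bar1/2 x- [-63.5 -51.6]
bar1/2 x+ [ 64.6 -50.6]
B x-y+ [-24.6  93.3]
B x+y- [60.2 -1.7]
```

```bash
cat >> h.py <<'E'
from scipy.optimize import minimize
def sil(cam,x,y,t,z0=0.,S=4,L=True):
    m=np.zeros((384*S,512*S),np.uint8);c,s=np.cos(t),np.sin(t)
    boxes=[(-37.5,52.5,-37.5,7.5,0,10),(-37.5,7.5,-37.5,52.5,0,10),(-25,25,-6,6,0,40)]
    for a,b,d,e,f,g in boxes:
        P=[px(cam,(x+(c*i-s*j)/1e3,y+(s*i+c*j)/1e3,z0+k/1e3)) for i in(a,b) for j in(d,e) for k in(f,g)]
        cv2.fillConvexPoly(m,cv2.convexHull(((np.array(P)+.5)*S-.5).round().astype(np.int32)),255)
    return cv2.resize(m,(512,384),interpolation=cv2.INTER_AREA)/255.
def red(im):
    h=cv2.cvtColor(im,cv2.COLOR_BGR2HSV);return ((((h[...,0]<9)|(h[...,0]>172))&(h[...,1]>115)&(h[...,2]>35))*1.)
def fitL(cam,im,x,y,t,z0=0.,r=30):
    M=red(im);u,v=map(int,px(cam,(x,y,z0+.01)));k=np.s_[v-r:v+r,u-r:u+r]
    f=lambda p:abs(sil(cam,p[0]/1e2,p[1]/1e2,p[2],z0)[k]-M[k]).sum()
    o=minimize(f,(x*100,y*100,t),method="Nelder-Mead",options=dict(initial_simplex=[(x*100,y*100,t),(x*100+.6,y*100,t),(x*100,y*100+.6,t),(x*100,y*100,t+.1)],xatol=.01,fatol=.2))
    return (o.x/[100,100,1]).round(4),round(o.fun,1),M[k].sum()
E
python3 - <<'E'
from h import *
t=cv2.imread("pics/t0_raw.png");s=cv2.imread("pics/s9_raw.png")
print(fitL("top",t,.6088,-.1534,1.525,r=18));print(fitL("side",s,.6088,-.1534,1.525,r=26))
print("L1",fitL("top",t,.634,-.0134,1.393,r=18))
E
```

```text
(array([ 0.4928, -0.1194,  1.9917]), np.float64(57.0), np.float64(57.0))
(array([ 0.6129, -0.1484,  1.4811]), np.float64(276.8), np.float64(208.0))Traceback (most recent call last):
  File "<stdin>", line 4, in <module>
  File "h.py", line 42, in fitL
    o=minimize(f,(x*100,y*100,t),method="Nelder-Mead",options=dict(initial_simplex=[(x*100,y*100,t),(x*100+.6,y*100,t),(x*100,y*100+.6,t),(x*100,y*100,t+.1)],xatol=.01,fatol=.2))
    res = _minimize_neldermead(fun, x0, args, callback, bounds=bounds,
                               **options)
    fsim[k] = func(sim[k])
              ~~~~^^^^^^^^
    fx = function(np.copy(x), *(wrapper_args + args))
  File "h.py", line 41, in <lambda>
    f=lambda p:abs(sil(cam,p[0]/1e2,p[1]/1e2,p[2],z0)[k]-M[k]).sum()
                   ~~~^^^^^^^^^^^^^^^^^^^^^^^^^^^^^^^
  File "h.py", line 34, in sil
    P=[px(cam,(x+(c*i-s*j)/1e3,y+(s*i+c*j)/1e3,z0+k/1e3)) for i in(a,b) for j in(d,e) for k in(f,g)]
       ~~^^^^^^^^^^^^^^^^^^^^^^^^^^^^^^^^^^^^^^^^^^^^^^^^
  File "h.py", line 10, in px
    c,E=cal(n);q=E[:3,:3].T@(np.array(p,float)-E[:3,3]);return c["cx"]+c["fx"]*q[0]/-q[2],c["cy"]-c["fy"]*q[1]/-q[2]
        ~~~^^^
  File "h.py", line 4, in cal
    c=cams.get_calibration(n);return c,np.array(c["extrinsics"])
ValueError: time passes only in moves, steps and waits
```

```bash
sed -i 's/^def cal(n):/import functools\n@functools.lru_cache(None)\ndef cal(n):/' h.py; python3 - <<'E'
from h import *
t=cv2.imread("pics/t0_raw.png");s=cv2.imread("pics/s9_raw.png")
for im,c in((t,"top"),(s,"side")):
    h=cv2.cvtColor(im,cv2.COLOR_BGR2HSV)
    for p in((.575,-.17,.01),(.623,-.125,.01),(.56,-.12,0),(.68,-.15,0)):
        u,v=map(int,px(c,p));print(c,p,h[v-1:v+2,u-1:u+2].reshape(-1,3).mean(0).round())
E
```

```text
top (0.575, -0.17, 0.01) [ 10. 176. 119.]
top (0.623, -0.125, 0.01) [  9. 174. 122.]
top (0.56, -0.12, 0) [ 18. 121. 126.]
top (0.68, -0.15, 0) [ 18. 122. 118.]
side (0.575, -0.17, 0.01) [  9. 146. 136.]
side (0.623, -0.125, 0.01) [  9. 155.  73.]
side (0.56, -0.12, 0) [ 18.  98. 146.]
side (0.68, -0.15, 0) [ 18.  97. 138.]
```

```bash
sed -i 's/h\[...,0\]<9)/h[...,0]<14)/' h.py; python3 - <<'E'
from h import *
t=cv2.imread("pics/t0_raw.png");s=cv2.imread("pics/s9_raw.png")
print(fitL("top",t,.6088,-.1534,1.525,r=18));print(fitL("side",s,.6088,-.1534,1.525,r=26))
print("L1",fitL("top",t,.634,-.0134,1.393,r=18))
# held B now, side image, for a few heights
s=cv2.imread("pics/s10_raw.png")
E
```

```text
(array([ 0.6119, -0.1515,  1.5017]), np.float64(38.9), np.float64(563.0))
(array([ 0.6122, -0.1504,  1.5112]), np.float64(54.0), np.float64(467.0))
L1 (array([ 0.6366, -0.0116,  1.3684]), np.float64(29.2), np.float64(561.0))
```

Call:
step_arm(
  increments=[
    {"dp":[0.0125,0.002,0],"yaw":0,"grip":0},
    {"dp":[0,0,-0.05],"yaw":0,"grip":0},
    {"dp":[0,0,0],"yaw":0,"grip":0},
    {"dp":[0,0,0],"yaw":0,"grip":0},
  ],
)

```text
clock: 42.55
position: [0.4545, -0.2075, 0.0668]
ee_rot: [-0.0, -0.078, 0.997, 0.0]
contact_force: [-0.6, 0.9, -1.4]
width: 0.0104
gripper_force: 56.3
```

Call:
step_arm(
  increments=[
    {"dp":[0,0,-0.01],"yaw":0,"grip":0},
    {"dp":[0,0,0],"yaw":0,"grip":0},
    {"dp":[0,0,0],"yaw":0,"grip":0},
  ],
)

```text
clock: 42.92
position: [0.4548, -0.2077, 0.0652]
ee_rot: [0.0, -0.078, 0.997, -0.0]
contact_force: [-0.4, 0.7, -2.9]
width: 0.0103
gripper_force: 56.3
```

Call:
step_arm(
  increments=[
    {"dp":[0,0,-0.01],"yaw":0,"grip":0},
    {"dp":[0,0,0],"yaw":0,"grip":0},
    {"dp":[0,0,0],"yaw":0,"grip":0},
  ],
)

```text
clock: 43.3
position: [0.4551, -0.2077, 0.0637]
ee_rot: [0.0, -0.077, 0.997, -0.0]
contact_force: [-0.9, 1.3, 5.1]
width: 0.0106
gripper_force: 57.3
```

Call:
step_arm(
  increments=[
    {"dp":[0,0,-0.01],"yaw":0,"grip":0},
    {"dp":[0,0,0],"yaw":0,"grip":0},
    {"dp":[0,0,0],"yaw":0,"grip":0},
  ],
)

```text
clock: 43.68
position: [0.4554, -0.2075, 0.0633]
ee_rot: [0.001, -0.077, 0.997, -0.0]
contact_force: [-1.8, 3.8, 17.9]
width: 0.0105
gripper_force: 59.3
```

Call:
step_arm(
  increments=[
    {"dp":[0,0,0.02],"yaw":0,"grip":0},
    {"dp":[0.001,-0.008,0],"yaw":0,"grip":0},
    {"dp":[0,0,0],"yaw":0,"grip":0},
    {"dp":[0,0,-0.02],"yaw":0,"grip":0},
    {"dp":[0,0,0],"yaw":0,"grip":0},
  ],
)

```text
clock: 44.3
position: [0.4556, -0.2091, 0.0632]
ee_rot: [0.001, -0.077, 0.997, -0.0]
contact_force: [-2.6, 4.0, 19.2]
width: 0.0105
gripper_force: 59.6
```

```bash
python3 - <<'E'
from h import *
print(manip.get_state()["contact_force"].round(1),manip.get_state()["position"].round(4))
# tray inner floor vs terracotta: refine A pose with side image s9 (before B came), z0=.006
s=cv2.imread("pics/s9_raw.png");t=cams.get_image("top");cv2.imwrite("pics/t11_raw.png",t)
h=red(t);u,v=map(int,px("top",(.4291,-.2682,.01)));print((u,v));
for r in h[v-36:v+36:2,u-45:u+45:1]:print("".join(".#"[int(x)] for x in r))
E
```

```text
[-2.6  4.  19.2] [ 0.4556 -0.2091  0.0632]
(326, 226)
..........................................................................................
..........................................................................................
..........................................................................................
..........................................................................................
..........................................................................................
..........................................................................................
..........................................................................................
..........................................................................................
..........................................................................................
..........................................................................................
..........................................................................................
.............................................
[... 1529 characters left out ...]
...............................##.#.##.........................
..........................................................................................
..........................................................................................
..........................................................................................
..........................................................................................
..........................................................................................
..........................................................................................
..........................................................................................
```

```bash
python3 - <<'E'
from h import *
s=manip.get_state();print(s["moment"].round(3),s["contact_force"].round(1))
M=s["moment"];F=s["contact_force"]
print("r assuming z only",M[1]/-F[2],M[0]/F[2])
E
```

```text
[ 0.411  0.651 -0.068] [-2.3  3.9 18. ]
r assuming z only -0.03617123999580605 0.022824484096237517
```

Call:
step_arm(
  increments=[
    {"dp":[0,0,0.03],"yaw":0,"grip":0},
    {"dp":[0.01,0.0015,0],"yaw":0,"grip":0},
    {"dp":[0,0,0],"yaw":0,"grip":0},
    {"dp":[0,0,-0.03],"yaw":0,"grip":0},
    {"dp":[0,0,0],"yaw":0,"grip":0},
  ],
)

```text
clock: 44.98
position: [0.458, -0.2089, 0.0627]
ee_rot: [0.001, -0.077, 0.997, -0.0]
contact_force: [-1.1, 3.8, 15.2]
width: 0.0106
gripper_force: 59.4
```

```bash
cat >> h.py <<'E'
def con():
    s=manip.get_state();M=s["moment"];F=s["contact_force"];z=-.045
    r=np.array([(z*F[0]-M[1])/F[2],(M[0]+z*F[1])/F[2]])*1e3;c,q=np.cos(.153),np.sin(.153)
    print(s["position"].round(4),F.round(1),M.round(2),"tray-rel mm",np.round([c*r[0]+q*r[1],-q*r[0]+c*r[1]],0))
E
python3 -c "
from h import *
con()"
```

```text
[ 0.458  -0.2089  0.0627] [-1.1  3.8 15.2] [ 0.4   0.33 -0.11] tray-rel mm [-16.  18.]
```

Call:
step_arm(
  increments=[
    {"dp":[0,0,0.03],"yaw":0,"grip":0},
    {"dp":[-0.014,0.005,0],"yaw":0,"grip":0},
    {"dp":[0,0,0],"yaw":0,"grip":0},
    {"dp":[0,0,-0.025],"yaw":0,"grip":0},
    {"dp":[0,0,0],"yaw":0,"grip":0},
  ],
)

```text
clock: 45.6
position: [0.4543, -0.2078, 0.0632]
ee_rot: [0.0, -0.077, 0.997, 0.0]
contact_force: [-1.5, 2.9, 11.4]
width: 0.0106
gripper_force: 58.9
```

```bash
python3 -c "
from h import *
con()"
```

```text
[ 0.4543 -0.2078  0.0632] [-1.5  2.9 11.4] [ 0.26  0.48 -0.05] tray-rel mm [-34.  17.]
```

Call:
step_arm(
  increments=[
    {"dp":[0,0,0],"yaw":0,"grip":0.25},
    {"dp":[0,0,0],"yaw":0,"grip":0.25},
    {"dp":[0,0,0.15],"yaw":0,"grip":0.25},
    {"dp":[0,0,0.3],"yaw":0,"grip":0.4},
    {"dp":[0.25,0.15,0.2],"yaw":0,"grip":0.4},
  ],
)

```text
clock: 46.22
position: [0.4976, -0.1829, 0.1898]
ee_rot: [0.0, -0.076, 0.997, -0.001]
contact_force: [1.8, 0.0, 0.2]
width: 0.034
gripper_force: 0.0
```

Call:
step_arm(
  increments=[
    {"dp":[0.25,0.15,0],"yaw":0,"grip":0.4},
    {"dp":[0.25,0.15,0],"yaw":0,"grip":0.4},
    {"dp":[0,0,0],"yaw":0,"grip":0.4},
  ],
)

```text
clock: 46.6
position: [0.6015, -0.1194, 0.1866]
ee_rot: [0.001, -0.079, 0.997, 0.0]
contact_force: [-0.2, 1.0, -0.4]
width: 0.0345
gripper_force: 0.0
```

```bash
python3 - <<'E'
from h import *
t=cams.get_image("top");cv2.imwrite("pics/t12_raw.png",t);s=cams.get_image("side");cv2.imwrite("pics/s12_raw.png",s)
for n,im in(("top",t),("side",s)):
    for z in(.006,.010,.014):print(n,z,fitL(n,im,.4545,-.208,3.295,z,r=24))
    print(n,"A",fitL(n,im,.393,-.2348,.153,.006,r=20))
E
```

```text
top 0.006 (array([ 0.4392, -0.2148,  3.371 ]), np.float64(479.4), np.float64(1111.0))
top 0.01 (array([ 0.4392, -0.2167,  3.4533]), np.float64(479.9), np.float64(1111.0))
top 0.014 (array([ 0.4387, -0.2142,  3.4074]), np.float64(473.3), np.float64(1111.0))
top A (array([ 0.4019, -0.2403,  0.108 ]), np.float64(585.4), np.float64(1223.0))
side 0.006 (array([ 0.4249, -0.2423,  3.5552]), np.float64(664.5), np.float64(1322.0))
side 0.01 (array([ 0.4344, -0.2456,  3.509 ]), np.float64(619.2), np.float64(1272.0))
side 0.014 (array([ 0.4273, -0.2469,  3.5169]), np.float64(569.9), np.float64(1226.0))
side A (array([ 0.3981, -0.2342,  0.1466]), np.float64(472.2), np.float64(1154.0))
```

```bash
cat > j.py <<'E'
from h import *
LB=[(-37.5,52.5,-37.5,7.5,0,10),(-37.5,7.5,-37.5,52.5,0,10),(-25,25,-6,6,0,40)]
BB=[(-67.5,67.5,-22.5,22.5,0,10),(-25,25,-6,6,0,40)]
def union(cam,objs,S=4):
    m=np.zeros((384*S,512*S),np.uint8)
    for bx,x,y,t,z0 in objs:
        c,s=np.cos(t),np.sin(t)
        for a,b,d,e,f,g in bx:
            P=[px(cam,(x+(c*i-s*j)/1e3,y+(s*i+c*j)/1e3,z0+k/1e3)) for i in(a,b) for j in(d,e) for k in(f,g)]
            cv2.fillConvexPoly(m,cv2.convexHull(((np.array(P)+.5)*S-.5).round().astype(np.int32)),255)
    return m
W=lambda c:np.s_[int(px(c,(.43,-.27,.01))[1])-42:int(px(c,(.43,-.27,.01))[1])+42,int(px(c,(.43,-.27,.01))[0])-45:int(px(c,(.43,-.27,.01))[0])+45]
def joint(ims,x0,base):
    R={c:red(i)[W(c)] for c,i in ims.items()}
    def cost(p,full=False):
        o=base(p);t=0
        for k,c in enumerate(ims):
            m=union(c,o);M=np.float32([[1,0,p[-4+2*k]*4],[0,1,p[-3+2*k]*4]])
            m=cv2.resize(cv2.warpAffine(m,M,(2048,1536)),(512,384),interpolation=cv2.INTER_AREA)/255.
            t+=abs(m[W(c)]-R[c]).sum()
        return t
    o=minimize(cost,x0,method="Powell",options=dict(xtol=.02,ftol=1e-3));o=minimize(cost,o.x,method="Nelder-Mead",options=dict(xatol=.02,fatol=.3,maxiter=400))
    return o.x.round(2),round(o.fun,1),round(cost(np.array(x0,float)),1)
E
python3 - <<'E'
from j import *
ims={"top":cv2.imread("pics/t12_raw.png"),"side":cv2.imread("pics/s12_raw.png")}
T=.153
def base(p): # mm: B dx,dy,z0 ; A dx,dy ; shifts
    return [(LB,.4543+p[0]/1e3,-.2078+p[1]/1e3,T+np.pi,p[2]/1e3),(LB,.393+p[3]/1e3,-.2346+p[4]/1e3,T,.006),(BB,.4395,-.3377,T,.006),(BB,.4325,-.2906,T,.006)]
for z in(6,12):print(joint(ims,[0,0,z,0,0,0,0,0,0],base))
E
```

```text
(array([-9.99, -1.69, 11.02, -0.86,  0.5 ,  0.49, -0.25,  0.5 , -1.  ]), np.float64(272.5), np.float64(486.3))
(array([-10.17,  -1.66,  11.8 ,  -0.26,   0.05,   0.48,  -0.25,   0.5 ,
        -0.76]), np.float64(275.9), np.float64(485.8))
```

Call:
step_arm(
  increments=[
    {"dp":[-0.262,-0.15,0],"yaw":0,"grip":0.4},
    {"dp":[-0.262,-0.15,0],"yaw":0,"grip":0.4},
    {"dp":[-0.262,-0.15,0],"yaw":0,"grip":0.4},
    {"dp":[0,0,0],"yaw":0,"grip":0.35},
    {"dp":[0,0,0],"yaw":0,"grip":0.35},
  ],
)

```text
clock: 47.32
position: [0.4405, -0.2119, 0.1877]
ee_rot: [0.0, -0.076, 0.997, -0.0]
contact_force: [0.5, 0.4, -0.7]
width: 0.0296
gripper_force: 0.0
```

Call:
step_arm(
  increments=[
    {"dp":[0,0,0],"yaw":0,"grip":0.35},
    {"dp":[0,0,0],"yaw":0,"grip":0.35},
  ],
)

```text
clock: 47.58
position: [0.4419, -0.2109, 0.1874]
ee_rot: [0.0, -0.078, 0.997, 0.0]
contact_force: [-0.9, 0.7, 0.5]
width: 0.0299
gripper_force: 0.0
```

Call:
step_arm(
  increments=[
    {"dp":[0.012,0.008,-0.215],"yaw":0,"grip":0.35},
    {"dp":[0,0,-0.215],"yaw":0,"grip":0.35},
    {"dp":[0,0,-0.215],"yaw":0,"grip":0.35},
    {"dp":[0,0,0],"yaw":0,"grip":0.35},
    {"dp":[0,0,0],"yaw":0,"grip":0},
  ],
)

```text
clock: 48.2
position: [0.4447, -0.2099, 0.0594]
ee_rot: [0.001, -0.078, 0.997, -0.0]
contact_force: [-0.2, 1.4, -0.1]
width: 0.0126
gripper_force: 0.6
```

Call:
step_arm(
  increments=[
    {"dp":[0,0,0],"yaw":0,"grip":0},
    {"dp":[0,0,0],"yaw":0,"grip":0},
    {"dp":[0,0,0.1],"yaw":0,"grip":0},
    {"dp":[0,0,0.2],"yaw":0,"grip":0},
    {"dp":[0,0,0],"yaw":0,"grip":0},
  ],
  squeeze=70,
)

```text
clock: 48.82
position: [0.4456, -0.2112, 0.1217]
ee_rot: [0.003, -0.078, 0.997, -0.002]
contact_force: [0.2, 0.5, -2.7]
width: 0.0107
gripper_force: 70.3
```

Call:
step_arm(
  increments=[
    {"dp":[0,0,0],"yaw":0,"grip":0},
    {"dp":[0,0,0],"yaw":0,"grip":0},
  ],
)

```text
clock: 49.08
position: [0.4425, -0.2092, 0.1174]
ee_rot: [-0.001, -0.077, 0.997, 0.001]
contact_force: [-0.2, 1.0, -1.5]
width: 0.0103
gripper_force: 70.3
```

```bash
python3 - <<'E'
from j import *
t=cams.get_image("top");cv2.imwrite("pics/t13_raw.png",t);s=cams.get_image("side");cv2.imwrite("pics/s13_raw.png",s)
S=manip.get_state();X,Y,Z=S["position"];print(S["position"],S["moment"])
ims={"top":t,"side":s};T=.153
def base(p):
    return [(LB,X+p[0]/1e3,Y+p[1]/1e3,T+np.pi+p[5]*.01,Z-.052+p[2]/1e3),(LB,.393+p[3]/1e3,-.2346+p[4]/1e3,T,.006),(BB,.4395,-.3377,T,.006),(BB,.4325,-.2906,T,.006)]
print(joint(ims,[0,0,0,0,0,0,.5,-.25,.5,-.8],base))
E
```

```text
[ 0.44281082 -0.2093653   0.11742827] [ 0.00725694 -0.02996878  0.0159427 ]
(array([-14.93, -29.67,  32.45,   0.98,  -4.43, -14.47,   0.75,   0.49,
         0.25,  -1.24]), np.float64(1806.0), np.float64(2108.4))
```

Call:
step_arm(
  increments=[
    {"dp":[0.262,0.132,0],"yaw":0,"grip":0},
    {"dp":[0.262,0.132,0],"yaw":0,"grip":0},
    {"dp":[0.262,0.132,0],"yaw":0,"grip":0},
    {"dp":[0,0,-0.2],"yaw":0,"grip":0},
    {"dp":[0,0,-0.12],"yaw":0,"grip":0},
  ],
)

```text
clock: 49.8
position: [0.6001, -0.1294, 0.0516]
ee_rot: [-0.002, -0.078, 0.997, 0.001]
contact_force: [-0.7, -0.4, -2.8]
width: 0.0106
gripper_force: 70.1
```

Call:
step_arm(
  increments=[
    {"dp":[0,0,0],"yaw":0,"grip":0},
    {"dp":[0,0,0],"yaw":0,"grip":0},
  ],
)

```text
clock: 50.05
position: [0.6009, -0.1308, 0.0548]
ee_rot: [0.0, -0.077, 0.997, 0.0]
contact_force: [0.1, -0.2, -2.0]
width: 0.0105
gripper_force: 70.3
```

Call:
step_arm(
  increments=[
    {"dp":[0,0,-0.015],"yaw":0,"grip":0},
    {"dp":[0,0,-0.01],"yaw":0,"grip":0},
    {"dp":[0,0,0],"yaw":0,"grip":0},
    {"dp":[0,0,0],"yaw":0,"grip":0.3},
    {"dp":[0,0,0],"yaw":0,"grip":0.3},
  ],
)

```text
clock: 50.68
position: [0.6011, -0.1307, 0.05]
ee_rot: [0.001, -0.078, 0.997, -0.0]
contact_force: [-0.1, 0.2, 0.6]
width: 0.0256
gripper_force: 0.0
```

Call:
step_arm(
  increments=[
    {"dp":[0,0,0.25],"yaw":0,"grip":0.4},
    {"dp":[0,0,0.3],"yaw":0,"grip":0.4},
    {"dp":[0,0.3,0.15],"yaw":0,"grip":0.4},
    {"dp":[0,0.3,0],"yaw":0,"grip":0.4},
    {"dp":[0,0.3,0],"yaw":0,"grip":0.4},
  ],
)

```text
clock: 51.3
position: [0.6011, 0.0468, 0.1887]
ee_rot: [0.001, -0.077, 0.997, -0.0]
contact_force: [0.5, 1.1, 0.5]
width: 0.0341
gripper_force: 0.0
```

```bash
python3 - <<'E'
from h import *
t=cams.get_image("top");cv2.imwrite("pics/t14_raw.png",t);s=cams.get_image("side");cv2.imwrite("pics/s14_raw.png",s)
for d in(0,-.01):
    print(fitL("top",t,.601+d,-.1308,3.295,r=18),fitL("side",s,.601+d,-.1308,3.295,r=24))
from j import *
T=.153
def base(p):
    return [(LB,.392+p[0]/1e3,-.2348+p[1]/1e3,T+p[2]*.01,.006),(BB,.4395+p[3]/1e3,-.3377+p[4]/1e3,T,.006),(BB,.4325+p[5]/1e3,-.2906+p[6]/1e3,T,.006)]
print(joint({"top":t,"side":s},[0]*7+[.5,-.25,.5,-.8],base))
E
```

```text
(array([ 0.6006, -0.1325,  3.2926]), np.float64(26.6), np.float64(570.0)) (array([ 0.6017, -0.1306,  3.2837]), np.float64(45.6), np.float64(481.0))
(array([ 0.6006, -0.1325,  3.2932]), np.float64(29.3), np.float64(576.0)) (array([ 0.6017, -0.1306,  3.2845]), np.float64(47.6), np.float64(483.0))
(array([ 0.78,  0.11,  0.37, -0.05,  0.1 ,  1.56, -0.58,  0.49, -0.25,
        0.51, -0.75]), np.float64(653.5), np.float64(674.2))
```

Call:
step_arm(
  increments=[
    {"dp":[0,-0.3,0],"yaw":0,"grip":0.4},
    {"dp":[0,-0.3,0],"yaw":0,"grip":0.4},
    {"dp":[0,-0.3,0],"yaw":0,"grip":0.4},
    {"dp":[0,0,0],"yaw":0,"grip":0.4},
    {"dp":[0,0,0],"yaw":0,"grip":0.4},
  ],
)

```text
clock: 52.02
position: [0.6004, -0.135, 0.1874]
ee_rot: [-0.0, -0.077, 0.997, 0.0]
contact_force: [-0.7, 1.2, -0.4]
width: 0.0345
gripper_force: 0.0
```

Call:
step_arm(
  increments=[
    {"dp":[0,0,-0.24],"yaw":0,"grip":0.4},
    {"dp":[0,0,-0.24],"yaw":0,"grip":0.4},
    {"dp":[0,0,-0.22],"yaw":0,"grip":0.4},
    {"dp":[0,0,0],"yaw":0,"grip":0.4},
    {"dp":[0,0,0],"yaw":0,"grip":0},
  ],
  squeeze=50,
)

```text
clock: 52.65
position: [0.6019, -0.134, 0.0489]
ee_rot: [0.001, -0.078, 0.997, -0.0]
contact_force: [-0.4, 0.6, 0.9]
width: 0.017
gripper_force: 0.0
```

Call:
step_arm(
  increments=[
    {"dp":[0,0,0],"yaw":0,"grip":0},
    {"dp":[0,0,0],"yaw":0,"grip":0},
    {"dp":[0,0,0],"yaw":0,"grip":0},
  ],
)

```text
clock: 53.02
position: [0.6021, -0.1348, 0.0496]
ee_rot: [0.002, -0.077, 0.997, -0.0]
contact_force: [-0.1, 2.5, 6.2]
width: 0.0106
gripper_force: 53.8
```

Call:
step_arm(
  increments=[
    {"dp":[0,0,0.1],"yaw":0,"grip":0},
    {"dp":[0,0,0.2],"yaw":0,"grip":0},
    {"dp":[0,0,0.1],"yaw":0,"grip":0},
    {"dp":[0,0,0],"yaw":0,"grip":0},
  ],
)

```text
clock: 53.52
position: [0.6017, -0.1352, 0.1293]
ee_rot: [0.002, -0.077, 0.997, -0.001]
contact_force: [-0.1, 0.7, -2.3]
width: 0.0104
gripper_force: 52.7
```

Call:
step_arm(
  increments=[
    {"dp":[-0.248,-0.121,0],"yaw":0,"grip":0},
    {"dp":[-0.248,-0.121,0],"yaw":0,"grip":0},
    {"dp":[-0.248,-0.121,0],"yaw":0,"grip":0},
    {"dp":[0,0,0],"yaw":0,"grip":0},
    {"dp":[0,0,0],"yaw":0,"grip":0},
  ],
)

```text
clock: 54.15
position: [0.4519, -0.2074, 0.1269]
ee_rot: [-0.0, -0.077, 0.997, 0.0]
contact_force: [0.2, -0.0, -2.1]
width: 0.011
gripper_force: 52.6
```

Call:
step_arm(
  increments=[
    {"dp":[0,0,0],"yaw":0,"grip":0},
    {"dp":[0,0,0],"yaw":0,"grip":0},
  ],
)

```text
clock: 54.4
position: [0.4527, -0.2069, 0.1272]
ee_rot: [0.0, -0.078, 0.997, 0.0]
contact_force: [0.6, -0.1, -2.4]
width: 0.0105
gripper_force: 52.6
```

Call:
step_arm(
  increments=[
    {"dp":[0,-0.005,-0.15],"yaw":0,"grip":0},
    {"dp":[0,0,-0.13],"yaw":0,"grip":0},
    {"dp":[0,0,-0.02],"yaw":0,"grip":0},
    {"dp":[0,0,0],"yaw":0,"grip":0},
  ],
)

```text
clock: 54.9
position: [0.4525, -0.2083, 0.0676]
ee_rot: [0.0, -0.078, 0.997, -0.0]
contact_force: [0.6, 0.6, -2.4]
width: 0.0109
gripper_force: 52.5
```

Call:
step_arm(
  increments=[
    {"dp":[0,0,-0.02],"yaw":0,"grip":0},
    {"dp":[0,0,-0.01],"yaw":0,"grip":0},
    {"dp":[0,0,0],"yaw":0,"grip":0},
  ],
)

```text
clock: 55.28
position: [0.452, -0.2083, 0.0617]
ee_rot: [0.0, -0.077, 0.997, -0.0]
contact_force: [-0.7, 0.3, -1.0]
width: 0.0103
gripper_force: 52.6
```

Call:
step_arm(
  increments=[
    {"dp":[0,0,-0.015],"yaw":0,"grip":0},
    {"dp":[0,0,0],"yaw":0,"grip":0},
  ],
)

```text
clock: 55.52
position: [0.4517, -0.2082, 0.0582]
ee_rot: [-0.0, -0.078, 0.997, 0.0]
contact_force: [0.0, -0.5, -2.5]
width: 0.0109
gripper_force: 52.6
```

Past the earlier obstruction; seat and release.

Call:
step_arm(
  increments=[
    {"dp":[0,0,-0.01],"yaw":0,"grip":0},
    {"dp":[0,0,0],"yaw":0,"grip":0},
  ],
)

```text
clock: 55.78
position: [0.4518, -0.2083, 0.0563]
ee_rot: [-0.0, -0.078, 0.997, 0.0]
contact_force: [-0.6, -0.2, -1.7]
width: 0.0104
gripper_force: 52.6
```

Call:
step_arm(
  increments=[
    {"dp":[0,0,0],"yaw":0,"grip":0.25},
    {"dp":[0,0,0],"yaw":0,"grip":0.25},
    {"dp":[0,0,0.15],"yaw":0,"grip":0.25},
    {"dp":[0,0,0.3],"yaw":0,"grip":0.4},
    {"dp":[0.2,0.2,0.25],"yaw":0,"grip":0.4},
  ],
)

```text
clock: 56.4
position: [0.4849, -0.1768, 0.1905]
ee_rot: [0.001, -0.075, 0.997, -0.001]
contact_force: [2.4, 0.5, -0.5]
width: 0.034
gripper_force: 0.0
```

Call:
step_arm(
  increments=[
    {"dp":[0.2,0.2,0],"yaw":0,"grip":0.4},
    {"dp":[0.2,0.2,0],"yaw":0,"grip":0.4},
    {"dp":[0.2,0.2,0],"yaw":0,"grip":0.4},
    {"dp":[0,0,0],"yaw":0,"grip":0.4},
    {"dp":[0,0,0],"yaw":0,"grip":0.4},
  ],
)

```text
clock: 57.02
position: [0.6044, -0.0552, 0.1875]
ee_rot: [-0.001, -0.078, 0.997, -0.0]
contact_force: [0.2, 0.5, -0.1]
width: 0.0342
gripper_force: 0.0
```

```bash
python3 - <<'E'
from j import *
t=cams.get_image("top");cv2.imwrite("pics/t15_raw.png",t);s=cams.get_image("side");cv2.imwrite("pics/s15_raw.png",s)
T=.153
def base(p):
    return [(LB,.4517+p[0]/1e3,-.2082+p[1]/1e3,T+np.pi,p[2]/1e3),(LB,.392+p[3]/1e3,-.2348+p[4]/1e3,T,.006),(BB,.4395,-.3377,T,.006),(BB,.433,-.2906,T,.006)]
for z in(6,12):print(joint({"top":t,"side":s},[0,0,z,0,0,.5,-.25,.5,-.8],base))
# utensils still home? compare rack region with s5
a=cv2.imread("pics/s5_raw.png");k=np.s_[140:210,175:275];print(cv2.absdiff(a[k],s[k]).mean())
h=cv2.cvtColor(s,cv2.COLOR_BGR2HSV);m=cv2.inRange(h,(45,120,40),(80,255,255))[140:190,225:275];ys,xs=np.where(m);print("green top",xs[ys<ys.min()+3].mean()+225,ys.min()+140)
E
```

```text
(array([-1.77, -0.31,  5.74, -0.  ,  0.48,  0.25, -0.25,  0.51, -1.  ]), np.float64(269.3), np.float64(297.2))
(array([-1.25,  0.28,  4.37,  0.12,  0.74,  0.35, -0.25,  0.5 , -1.  ]), np.float64(268.1), np.float64(372.4))
4.523666666666666
green top 249.25 146
```

```bash
python3 -c "
from rig import ticket
print(ticket.sign_off())"
```

```text
the job is handed in; nothing more can be done
None
```

The job is handed in with no verdict returned: my last camera checks showed the brush and scoop (the scraper was absent) head-up and home in their wells and all four slabs flat in the tray, after one slab that first jammed was re-gripped and reseated.

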